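Clamp the wax blocks and arm the trimmer

ROBOT

A 6-joint arm with a two-finger parallel gripper is mounted at the origin on the work surface. World frame = base frame: x ahead of the robot, y to its left, z up, the work surface at z = 0. Lengths are in m, angles in degrees, forces in N, time in s.
With the tool pointing down it reaches from about 0.3 to 0.75 m from the base axis. Payload 8.5 kg.
Tool frame: the origin (TCP) lies between the finger pads; the fingertips stand ahead of it and the grasp point (between the pads) lies 8 mm behind it (env.tcp_to_tips is the z of the fingertips in the tool frame, in m); z points along the fingers, x is the direction in which the jaws open and shut, and the axes are right-handed (so a half turn about z gives the same grasp; the last joint's range is limited). The gripper opens to 85 mm and grips with 20 to 120 N. Pads are 22 mm wide; open, the fingers measure 114 mm over their backs; the gripper's body (76 mm by 85 mm) begins 54 mm behind the grasp point. The pads swing forward as they close: fully open they stand 13 mm farther back than shut.
Start: joints at [57.966, 21.807, 74.336, -0, 83.858, -12.336], TCP at [0.185, 0.518, 0.242] pointing down, gripper open.
Joint ranges: [-178.18, 178.18], [-50.72, 133.34], [12.68, 142.11], [-81.47, 261.47], [9.98, 163.14], [-165.26, 165.26]. Speed limits (degrees/s): [136.94, 136.94, 180, 180, 180, 180].

INTERFACE

Orientations are given as a 3x3 rotation matrix whose columns are the frame's x, y, z axes.
In Python, from rig import observe, viewer, env gives the robot as it stands.
- The arm moves only by the tool jog_arm, never from a script. Its arguments are lists of equal length, an entry for each row: "dr": the turn, a rotation vector about the tool's x, y, z in rad, a list of three; "slide": the shift along the tool's x, y, z in m, a list of three; "gripper": the opening, from -1 (shut) to 1 (fully open), so that 0 is half open. In form: {"dr": [[rx, ry, rz], ...], "slide": [[dx, dy, dz], ...], "gripper": [gripper, ...]}. A call has exactly 10 rows; each row shifts and turns the commanded pose from where the row before left it, along the tool's axes as they then stand; what a row does not reach is not made up. A row lasts 1/10 s, in which the tool goes at most 50 mm and 8.59 degrees, less where a joint would pass 70% of its speed; a pose out of reach is approached as far as the arm can. A call is refused whole if a number of a shift passes 0.05 or a number of a turn 0.15, either way. A call with a gripper value outside its range is refused whole. The fingers move at their own pace and stop on an object; "force" is the grip in N (left out, the last holds). Time passes only in rows, so rows that do not move let the fingers close, or fill a call up. It gives the time, the measured TCP pose, the force and the opening at its end, in the units of the state.
- observe(): the state, without advancing time (a new reading comes with each control period).
- viewer.get_image(name): name is "side" or "top"; returns a dict with "pixels" (420x560x3 uint8, blue, green, red), "camera_matrix" (3x3 intrinsics, pixels), "R" (3x3) and "t" (3): a world point X has camera coordinates R X + t. Camera axes: x right, y down, z forward; pixel columns grow to the right and rows downward; lengths in m; the calibration is good to about 2 mm. A picture is of the moment at which its call begins. There is no depth.
- env.close_job(): hands the job in, once; it reports no verdict.
The state is a dict: "time_s": time; "q": joint angles; "qvel": joint speeds; "joint_efforts": joint torques, N m; "position": TCP position; "tool_rot": TCP orientation; "ft_force": force on the tool from outside, world axes, zero at the start; "wrist_torque": the same for the moment, N m; "grip_width": finger opening in m.
Only numpy, scipy, OpenCV 4.12 (cv2) and the standard library are available. Lean on these libraries where they do the work, as an engineer would, in place of code of your own. Each camera call takes 0.05 s, during which the arm holds its last target.

TASK

Set every wax block that is on the bench into the block clamp, base down in one row on the rail and square across it, and turn the crank clockwise until the jaw grips the whole row tight. Only then lift the red guard on the isolator box well open, flip the toggle beneath it fully over towards the guard's hinge, and shut the guard fully again. Leave the bottle, the jar and the slide box where they stand.

Things in the scene. Friction and masses are not known exactly. Their poses are not given: they have to be found in the camera images.
- block1: A wax tissue block on its blue cassette (cream wax, blue plastic base): together a box 60 mm long (its x), 32 mm wide (its y), 30 mm tall (its z), about 90 g. Origin: centre of the underside. It lies base down on the bench, or may be absent. To load it, take it by its two 60 mm-apart end faces.
- block2: A wax tissue block on its green cassette (cream wax, green plastic base): together a box 60 mm long (its x), 32 mm wide (its y), 30 mm tall (its z), about 90 g. Origin: centre of the underside. It lies base down on the bench, or may be absent. To load it, take it by its two 60 mm-apart end faces.
- block3: A wax tissue block on its orange cassette (cream wax, orange plastic base): together a box 60 mm long (its x), 32 mm wide (its y), 30 mm tall (its z), about 90 g. Origin: centre of the underside. It lies base down on the bench, or may be absent. To load it, take it by its two 60 mm-apart end faces.
- block4: A wax tissue block on its yellow cassette (cream wax, yellow plastic base): together a box 60 mm long (its x), 32 mm wide (its y), 30 mm tall (its z), about 90 g. Origin: centre of the underside. It lies base down on the bench, or may be absent. To load it, take it by its two 60 mm-apart end faces.
- clamp: Fixed frame of the block clamp; its y axis runs along it. Origin: under the rail, on the bench. A rail 44 mm wide (x), top at z = 0.030, lies between a fixed jaw (-y end) and the moving jaw. Blocks stand on it in a row along y, centred on x = 0, 60 mm length across it, ends overhanging 8 mm each side, so fingers fit beside the rail; four fit. White gearbox 70 x 64 x 50 mm tall at y = 0.168.
- fixed_jaw_face (a point): Lower middle of the fixed jaw's inner face, at x = 0, y = -0.085, z = 0.030 of the clamp, looking along the clamp's +y. The fixed jaw is white, 66 mm wide (x), 28 mm thick (y), its top at z = 0.060.
- jaw: Face of the moving jaw, 66 mm wide (x), z 0.031 to 0.061, 36 mm thick (y) with its carriage. Origin: lower middle of the clamping face, which looks along the clamp's -y. Crank at 0: clamp y = 0.080 (opening 165 mm). The crank drives it along -y, 4 mm per rad (25 mm a turn), pushing the loose blocks together onto the fixed jaw. The face is sprung: gives 6 mm at 3 N per mm, then is solid.
- crank (a joint): Crank angle about its upright axis, rad, 0 (jaw fully back) to 29; grows turning clockwise seen from above, which closes the jaw. Starts 0 to 1.2. Turns with about 3 N at its handle; once the row touches, 1.5 rad more squeezes the sprung face home and it stops dead: that is tight; 8 to 10 N at the handle is plenty. It stays where left.
- crank_axis (a point): Point on the crank's upright axis, on top of the gearbox, 56 mm above the bench.
- crank_knob (a point): Middle of the black upright crank handle, 45 mm from the crank axis: 18 mm in diameter, 42 mm tall, from 67 to 109 mm above the bench, this point at 88 mm. It is a sleeve that spins freely on its pin, so it can be held firmly from above and led round the circle without turning the hand.
- isolator: Grey portable drive isolator box standing loose on the bench, 150 (x) x 104 (y) x 60 mm tall, 1.8 kg; may get shoved a little. Origin: centre of the underside. On its top is the toggle, under the red guard.
- guard (a joint): Angle of the red hinged guard cover, rad: 0 shut, grows as its front (-x of the isolator) end is lifted, 2.0 at its stop, leaning back. It stays where it is left (stiff hinge, under 1 N at the tab).
- guard_tab (a point): Centre of the red tab at the guard's front end: 14 mm wide (isolator's y), 10 mm thick, sticking out 38 mm; guard shut, it is level, 120 mm above the bench, 118 mm before and 54 mm above the hinge axis, free beneath for 50 mm. The guard is a channel 100 mm long, 56 mm wide, open below and at both ends.
- guard_hinge (a point): Middle of the guard's hinge axis, which runs along the isolator's y axis, at x = 0.055, z = 0.066 of the isolator.
- toggle (a joint): Angle of the toggle lever, rad: 0 off (leans 0.5 rad towards -x of the isolator), 1.0 on (leans 0.5 rad towards +x, to the guard's hinge). Starts between 0 and 0.1. It stays where it is left; about 1 N moves it.
- toggle_tip (a point): Ball (13 mm in diameter) at the end of the steel toggle lever, a rod 10 mm in diameter; its pivot is at x = -0.010, z = 0.063 of the isolator, 48 mm from this point.
- wash_bottle: Bystander, to be left alone: white wash bottle with a yellow cap, 60 mm in diameter, 150 mm tall. Origin: centre of the underside.
- slide_box: Bystander, to be left alone: green slide box, 90 x 130 x 35 mm. Origin: centre of the underside.
- reagent_jar: Bystander, to be left alone: amber reagent jar, 72 mm in diameter, 110 mm tall. Origin: centre of the underside.
Not all that is in view belongs to the job. Of the things that look like the isolator, the middle-sized one is meant.

How it is judged:
By the outcome, as a careful person would: the job done as asked, in the order asked, and still so for the second after the job is handed in, with the robot touching nothing.
Of block1, block2, block3, block4 only 2 to 4 are there at a start; the rules pass over those that are not, and their reading is None.
At some moment in a run one of isolator may be knocked a few centimetres aside while the robot is not near it.
Once in a run the grip may slacken for a moment while it holds something.
It also fails if it takes over 208 s, if anything falls off the work surface, if the arm or the gripper's body presses on something with over 40 N, if the wrist force passes 120 N, or if a joint passes its speed limit or range.

## Working session

There is one attempt and no reset: what is moved stays moved. The work goes in short steps, Python scripts to look and compute and a tool call to move; the robot and the scene stay as the last step left them, time stands still between calls to the robot, and variables do not carry over. Pictures are saved under pics/ and viewed, and the job is handed in when it is done.

Besides the shell and the picture viewer there is one more tool, called after "Emit:" as name(argument=value, ...), one argument or row to a line, values as JSON. jog_arm: Moves the arm, as the interface text tells. Its arguments: {"type":"object","properties":{"dr":{"type":"array","items":{"type":"array","items":{"type":"number"}}},"slide":{"type":"array","items":{"type":"array","items":{"type":"number"}}},"gripper":{"type":"array","items":{"type":"number"}},"force":{"type":"number"}},"required":["dr","slide","gripper"]}

```bash
ls; mkdir -p pics; python3 - <<'E'
from rig import observe, viewer, env
import cv2
s=observe();print(s, env.tcp_to_tips)
import pickle
for n in("side","top"):
    d=viewer.get_image(n);cv2.imwrite(f"pics/{n}0.png",d["pixels"]);print(n,d["camera_matrix"],d["R"],d["t"])
    pickle.dump(d,open(f"{n}0.pkl","wb"))
E
```

```text
pics
{'time_s': 0.0, 'q': array([ 5.79650160e+01,  2.18421542e+01,  7.43868863e+01,  3.11022721e-04,
        8.38583337e+01, -1.23369874e+01]), 'qvel': array([ 0.07960288,  0.13873925, -0.09288667, -0.08262344, -0.0373503 ,
       -0.06467673]), 'joint_efforts': array([ 7.20786538e-04, -4.48460805e+01, -2.31295484e+01, -1.72868636e-04,
        4.51574815e-03,  1.92998471e-05]), 'position': array([0.18523893, 0.51755986, 0.24168831]), 'tool_rot': array([[ 3.37062283e-01,  9.41482000e-01, -8.13474425e-04],
       [ 9.41481174e-01, -3.37063102e-01, -1.28988914e-03],
       [-1.48859962e-03, -3.31097879e-04, -9.99998837e-01]]), 'ft_force': array([ 0.69410686, -0.23335145,  0.52939649]), 'wrist_torque': array([ 0.01283094,  0.01145242, -0.03479579]), 'grip_width': 0.08513704833281197} 0.011
side [[444.76414728   0.         283.72443949]
 [  0.         444.76414728 208.01963793]
 [  0.           0.           1.        ]] [[ 0.99783468 -0.0648857  -0.01076119]
 [-0.04340497 -0.52670105 -0.8489417 ]
 [ 0.04941625  0.84757056 -0.52837693]] [-0.60451292  0.07955008  1.22112663]
top [[437.34966312   0.         283.60553457]
 [  0.         437.34966312 211.69398362]
 [  0.           0.           1.        ]] [[ 0.00688846 -0.99986133  0.01516158]
 [-0.9803518  -0.00974154 -0.19701635]
 [ 0.19713673 -0.01350654 -0.98028296]] [-0.06722394  0.5819429   1.3613021 ]
```

View pics/top0.png

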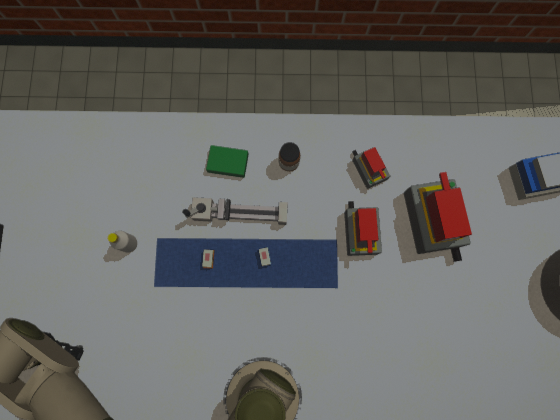

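View pics/side0.png

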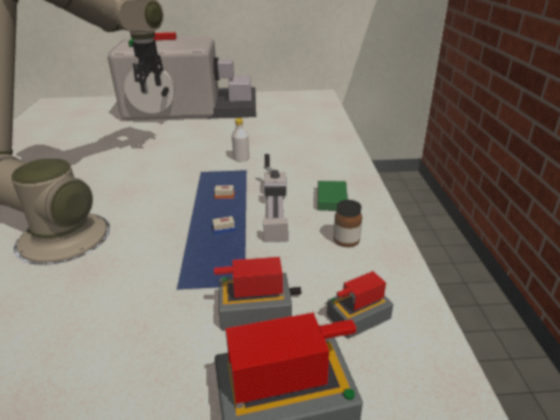

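```bash
cat > h.py <<'E'
import pickle,cv2,numpy as np
def get(n,tag=None):
    from rig import viewer
    d=viewer.get_image(n)
    if tag: cv2.imwrite(f"pics/{n}_{tag}.png",d["pixels"]);pickle.dump(d,open(f"{n}_{tag}.pkl","wb"))
    return d
def load(n,tag): return pickle.load(open(f"{n}_{tag}.pkl","rb"))
def proj(d,X):
    X=np.atleast_2d(X);c=X@np.array(d["R"]).T+d["t"];p=c@np.array(d["camera_matrix"]).T
    return p[:,:2]/p[:,2:]
def ray(d,uv):
    R=np.array(d["R"]);K=np.array(d["camera_matrix"])
    v=R.T@np.linalg.solve(K,[uv[0],uv[1],1.]);return -R.T@np.array(d["t"]),v
def plane(d,uv,z):
    o,v=ray(d,uv);return o+v*(z-o[2])/v[2]
def tri(d1,u1,d2,u2):
    o1,v1=ray(d1,u1);o2,v2=ray(d2,u2)
    A=np.stack([v1,-v2],1);s=np.linalg.lstsq(A,o2-o1,rcond=None)[0]
    p,q=o1+v1*s[0],o2+v2*s[1];return (p+q)/2,np.linalg.norm(p-q)
def crop(d,x0,y0,x1,y1,f,name):
    im=cv2.resize(d["pixels"][y0:y1,x0:x1],None,fx=f,fy=f,interpolation=cv2.INTER_CUBIC);cv2.imwrite(f"pics/{name}.png",im)
E
mv="";for n in side top; do mv $n''0.pkl ${n}_0.pkl; done
python3 - <<'E'
from h import *
t=load("top","0");s=load("side","0")
print(proj(t,[[0,0,0],[.3,0,0],[.6,0,0],[.5,.3,0],[.5,-.3,0]]))
crop(t,140,130,400,300,3,"c_top")
crop(s,180,140,300,300,4,"c_sideb")
crop(s,200,250,400,410,4,"c_sidei")
E
```

```text
[[262.0082944  398.6565482 ]
 [263.54378849 300.31813935]
 [264.95653095 209.84117421]
 [174.3331624  238.38421174]
 [354.16437461 239.98264349]]
```

View pics/c_top.png

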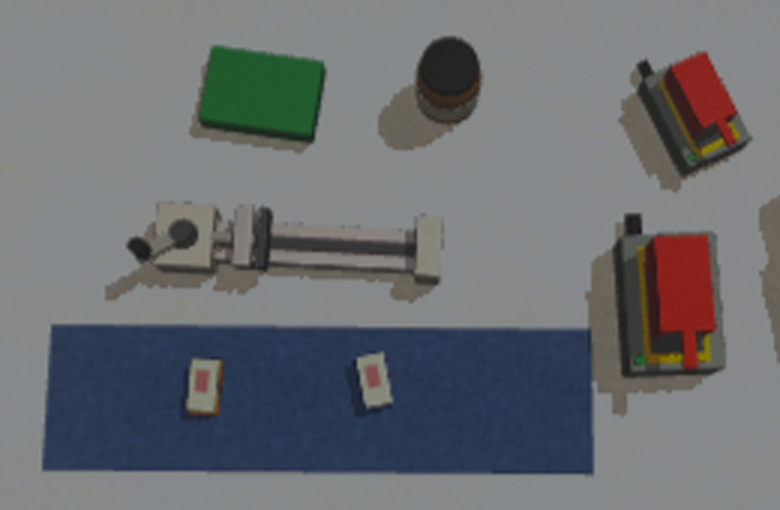

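View pics/c_sideb.png

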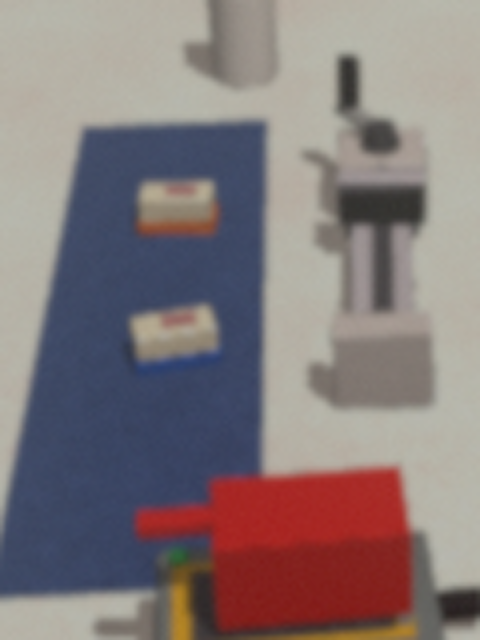

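View pics/c_sidei.png

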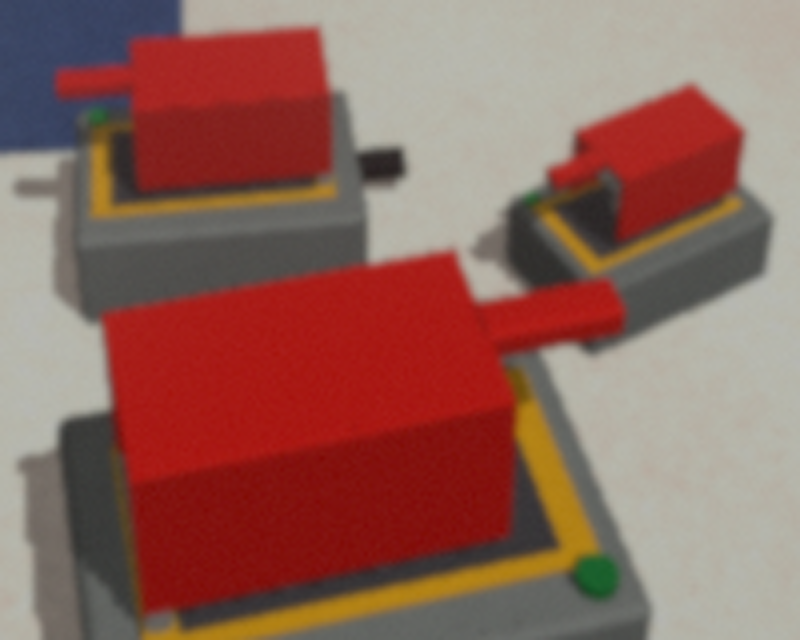

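```bash
python3 - <<'E'
from h import *
t=load("top","0");s=load("side","0")
for n,d in(("top",t),("side",s)): print(n,"cam",(-np.array(d["R"]).T@d["t"]).round(3))
def blobs(d,mask,roi,z,amin=3):
    x0,y0,x1,y1=roi;m=np.zeros_like(mask);m[y0:y1,x0:x1]=mask[y0:y1,x0:x1]
    n,l,st,c=cv2.connectedComponentsWithStats(m)
    for i in range(1,n):
        if st[i,4]>=amin: print(st[i],c[i].round(2),plane(d,c[i],z).round(4))
for d,roi in((t,(160,240,335,287)),(s,(185,175,247,275))):
    hsv=cv2.cvtColor(d["pixels"],cv2.COLOR_BGR2HSV)
    print("label");blobs(d,((( hsv[...,0]>165)|(hsv[...,0]<8))&(hsv[...,1]>70)).astype(np.uint8),roi,.03)
    print("notmat");
    m=(~((hsv[...,0]>100)&(hsv[...,0]<130)&(hsv[...,1]>90))).astype(np.uint8)
    blobs(d,m,roi,.015,20)
# top-face rect
d=t;f=6;im=cv2.resize(d["pixels"],None,fx=f,fy=f,interpolation=cv2.INTER_CUBIC)
wax=(im[...,2]>np.maximum(100,im[...,0]*1.0)).astype(np.uint8)  # reddish/cream
m=np.zeros_like(wax);m[240*f:287*f,160*f:335*f]=wax[240*f:287*f,160*f:335*f]
cs,_=cv2.findContours(m,cv2.RETR_EXTERNAL,cv2.CHAIN_APPROX_NONE)
for c in cs:
    if cv2.contourArea(c)<50*f*f: continue
    P=np.array([plane(d,((p[0][0]+.5)/f-.5,(p[0][1]+.5)/f-.5),.03)[:2] for p in c],np.float32)
    r=cv2.minAreaRect(P);b=cv2.boxPoints(r);e1=b[1]-b[0];e2=b[2]-b[1]
    L=e1 if np.linalg.norm(e1)>np.linalg.norm(e2) else e2
    print("rect",r,np.degrees(np.arctan2(L[1],L[0])))
E
```

```text
top cam [ 0.303 -0.043  1.45 ]
side cam [ 0.546 -1.032  0.706]
label
[262 252   5   7  27] [263.7  254.89] [0.4446 0.0009 0.03  ]
[205 254   5   7  28] [206.75 256.61] [0.4374 0.185  0.03  ]
notmat
[259 247  12  20 187] [264.45 256.39] [ 0.4412 -0.0012  0.015 ]
[202 249  13  20 229] [207.81 258.7 ] [0.4321 0.1837 0.015 ]
label
[223 187   3   1   3] [224. 187.] [0.4317 0.1918 0.03  ]
[214 195  20   4  36] [223.5  197.33] [0.4333 0.1279 0.03  ]
[221 219   7   2  13] [224.23 219.54] [0.4414 0.0057 0.03  ]
[214 258  33  17 382] [232.97 267.81] [ 0.4722 -0.2054  0.03  ]
notmat
[185 175  26  82 778] [191.17 201.08] [0.334  0.1393 0.015 ]
[212 175  35 100 706] [236.36 249.38] [ 0.4769 -0.1138  0.015 ]
[212 182  25  19 404] [223.9  191.38] [0.4302 0.1906 0.015 ]
[211 214  25  17 332] [222.92 222.36] [0.4361 0.0146 0.015 ]
rect ((0.43203920125961304, 0.18205520510673523), (0.0330972820520401, 0.05655435472726822), 87.87409973144531) -2.1258948
rect ((0.44011375308036804, -0.0007521715015172958), (0.05497388914227486, 0.029544688761234283), 11.71982479095459) 11.719826
```

```bash
python3 - <<'E'
from h import *
t=load("top","0");s=load("side","0")
crop(t,178,190,298,232,6,"c_clamp")
crop(s,245,145,305,250,5.5,"c_clamps")
crop(t,335,190,395,265,8,"c_iso")
E
```

```text
(no output)
```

View pics/c_clamp.png

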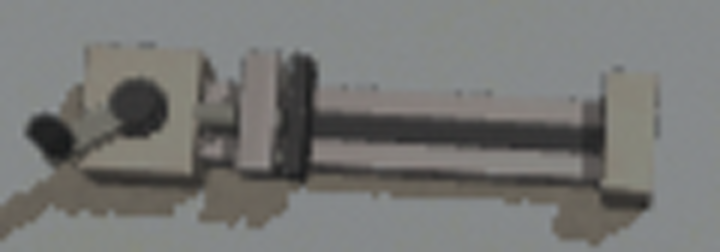

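View pics/c_clamps.png

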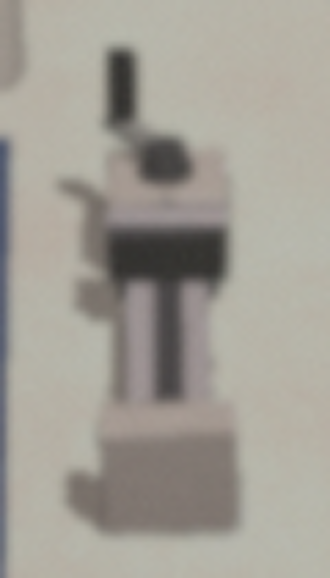

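View pics/c_iso.png

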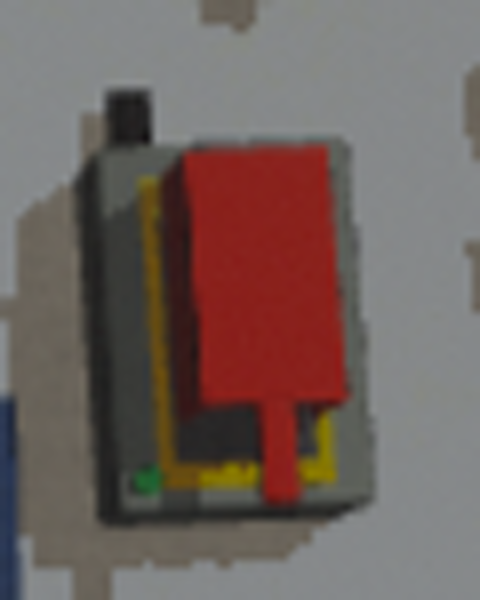

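```bash
python3 - <<'E'
from h import *
t=load("top","0");s=load("side","0")
T=lambda x,y:(178+(x+.5)/6-.5,190+(y+.5)/6-.5)
S=lambda x,y:(245+(x+.5)/5.5-.5,145+(y+.5)/5.5-.5)
for n,p,z in(("fj inner top",(605,72),.06),("fj inner bot",(603,190),.06),("fj outer top",(655,75),.06),("fj outer bot",(650,196),.06),("gb",(87,47),.05),("gb",(207,50),.05),("gb",(197,177),.05),("gb",(82,172),.05),("cap",(138,105),.06),("cap",(138,105),.07),("knobtop",(46,133),.109),("jaw dark",(315,60),.061),("jawdark",(310,178),.061),("rail",(315,90),.03),("rail",(585,98),.03),("railb",(585,177),.03),("railb",(315,168),.03)):
    print(n,plane(t,T(*p),z).round(4))
print("cap",tri(t,T(138,105),s,S(163,155)))
print("knobtop",tri(t,T(46,130),s,S(121,54)),plane(s,S(121,54),.109))
print("knobbot",plane(s,S(121,122),.067))
for n,p,z in(("fj",(103,405),.06),("fj",(236,403),.06),("fj",(100,435),.06),("fj",(238,435),.06),("gb",(107,150),.05),("gb",(228,152),.05)):print(n,plane(s,S(*p),z).round(4))
E
```

```text
fj inner top [ 0.6156 -0.0452  0.06  ]
fj inner bot [ 0.5505 -0.0447  0.06  ]
fj outer top [ 0.6142 -0.0723  0.06  ]
fj outer bot [ 0.5475 -0.07    0.06  ]
gb [0.6289 0.2378 0.05  ]
gb [0.6279 0.1724 0.05  ]
gb [0.5573 0.175  0.05  ]
gb [0.5595 0.2372 0.05  ]
cap [0.5947 0.2068 0.06  ]
cap [0.5926 0.205  0.07  ]
knobtop [0.5691 0.245  0.109 ]
jaw dark [0.6204 0.112  0.061 ]
jawdark [0.5554 0.1127 0.061 ]
rail [0.6105 0.115  0.03  ]
rail [ 0.6075 -0.0343  0.03  ]
railb [ 0.563  -0.0348  0.03  ]
railb [0.5666 0.1136 0.03  ]
cap (array([0.59175202, 0.20547942, 0.06620159]), np.float64(0.003289556379994093))
knobtop (array([0.56955457, 0.2444396 , 0.11154405]), np.float64(0.00121009220098325)) [0.56905735 0.24957511 0.109     ]
knobbot [0.56766105 0.24681178 0.067     ]
fj [ 0.5494 -0.0424  0.06  ]
fj [ 0.6135 -0.0459  0.06  ]
fj [ 0.5473 -0.0682  0.06  ]
fj [ 0.6125 -0.0735  0.06  ]
gb [0.5589 0.2451 0.05  ]
gb [0.6292 0.2365 0.05  ]
```

```bash
cat > plan.py <<'E'
import numpy as np,json,sys
from scipy.spatial.transform import Rotation as Ro
def down(yaw):
    a=np.radians(yaw);x=np.array([np.cos(a),np.sin(a),0]);z=np.array([0,0,-1.]);return np.stack([x,np.cross(z,x),z],1)
def rows(P,R,waypts,dec=3):
    """waypts: list of (pos,Rtarget,n). prints rows; shift along axes before the turn of each row"""
    P=np.array(P,float);R=np.array(R,float);dr=[];sl=[]
    for pos,Rt,n in waypts:
        for k in range(n):
            m=n-k
            d=R.T@((np.array(pos)-P)/m);d=np.round(d,dec)+0.
            w=Ro.from_matrix(R.T@Rt).as_rotvec()/m;w=np.round(w,dec)+0.
            P=P+R@d;R=R@Ro.from_rotvec(w).as_matrix()
            dr.append(w.tolist());sl.append(d.tolist())
    for i in range(0,len(dr),10): print("dr",json.dumps(dr[i:i+10]));print("sl",json.dumps(sl[i:i+10]))
    print("end",P.round(4))
    return P,R
def yawof(R): return np.degrees(np.arctan2(R[1,0],R[0,0]))
E
cat > go.py <<'E'
# usage: go.py "x,y,z,yaw,n" ...
import sys;from plan import *;from rig import observe
s=observe();print(round(s["time_s"],2),s["position"].round(4),"yaw",round(yawof(s["tool_rot"]),2),s["ft_force"].round(1),round(s["grip_width"],4))
w=[]
for a in sys.argv[1:]:
    v=[float(c) for c in a.split(",")];w.append((v[:3],down(v[3]),int(v[4])))
if w: rows(s["position"],s["tool_rot"],w)
E
python3 go.py 0.439,-0.001,0.14,12,20
```

```text
0.1 [0.1853 0.5176 0.2418] yaw 70.3 [-0.3 -0.2  0.4] 0.0851
dr [[0.0, 0.0, 0.051], [0.0, 0.0, 0.051], [0.0, 0.0, 0.051], [0.0, 0.0, 0.051], [0.0, 0.0, 0.051], [0.0, 0.0, 0.051], [0.0, 0.0, 0.051], [0.0, 0.0, 0.051], [0.0, 0.0, 0.051], [0.0, 0.0, 0.051]]
sl [[-0.02, 0.021, 0.005], [-0.019, 0.022, 0.005], [-0.018, 0.023, 0.005], [-0.017, 0.023, 0.005], [-0.016, 0.024, 0.005], [-0.014, 0.025, 0.005], [-0.013, 0.026, 0.005], [-0.012, 0.026, 0.005], [-0.01, 0.027, 0.005], [-0.009, 0.027, 0.005]]
dr [[0.0, 0.0, 0.051], [0.0, 0.0, 0.051], [0.0, 0.0, 0.051], [0.0, 0.0, 0.051], [0.0, 0.0, 0.051], [0.0, 0.0, 0.05], [0.0, 0.0, 0.051], [0.0, 0.0, 0.05], [0.0, 0.0, 0.051], [0.001, 0.001, 0.05]]
sl [[-0.007, 0.028, 0.005], [-0.006, 0.028, 0.005], [-0.005, 0.029, 0.005], [-0.003, 0.029, 0.005], [-0.002, 0.029, 0.005], [0.0, 0.029, 0.005], [0.001, 0.029, 0.006], [0.003, 0.028, 0.005], [0.004, 0.029, 0.006], [0.006, 0.028, 0.005]]
end [ 0.439  -0.0013  0.1402]
```

Emit:
jog_arm(
  dr=[
    [0.0,0.0,0.051],
    [0.0,0.0,0.051],
    [0.0,0.0,0.051],
    [0.0,0.0,0.051],
    [0.0,0.0,0.051],
    [0.0,0.0,0.051],
    [0.0,0.0,0.051],
    [0.0,0.0,0.051],
    [0.0,0.0,0.051],
    [0.0,0.0,0.051],
  ],
  slide=[
    [-0.02,0.021,0.005],
    [-0.019,0.022,0.005],
    [-0.018,0.023,0.005],
    [-0.017,0.023,0.005],
    [-0.016,0.024,0.005],
    [-0.014,0.025,0.005],
    [-0.013,0.026,0.005],
    [-0.012,0.026,0.005],
    [-0.01,0.027,0.005],
    [-0.009,0.027,0.005],
  ],
  gripper=[1,1,1,1,1,1,1,1,1,1],
  force=40,
)

```text
time_s: 1.1
position: [0.3118, 0.2575, 0.192]
tool_rot: [[0.755, 0.656, -0.0], [0.656, -0.755, -0.0], [-0.0, -0.0, -1.0]]
ft_force: [1.3, 0.4, 0.5]
grip_width: 0.0856
```

Emit:
jog_arm(
  dr=[
    [0.0,0.0,0.051],
    [0.0,0.0,0.051],
    [0.0,0.0,0.051],
    [0.0,0.0,0.051],
    [0.0,0.0,0.051],
    [0.0,0.0,0.05],
    [0.0,0.0,0.051],
    [0.0,0.0,0.05],
    [0.0,0.0,0.051],
    [0.001,0.001,0.05],
  ],
  slide=[
    [-0.007,0.028,0.005],
    [-0.006,0.028,0.005],
    [-0.005,0.029,0.005],
    [-0.003,0.029,0.005],
    [-0.002,0.029,0.005],
    [0.0,0.029,0.005],
    [0.001,0.029,0.006],
    [0.003,0.028,0.005],
    [0.004,0.029,0.006],
    [0.006,0.028,0.005],
  ],
  gripper=[1,1,1,1,1,1,1,1,1,1],
)

```text
time_s: 2.1
position: [0.4394, -0.0021, 0.1399]
tool_rot: [[0.979, 0.206, 0.0], [0.206, -0.979, 0.001], [0.0, -0.001, -1.0]]
ft_force: [-0.3, -0.0, 0.0]
grip_width: 0.0855
```

```bash
python3 go.py 0.440,-0.001,0.016,12,9; python3 - <<'E'
from h import *
d=get("side","1");get("top","1");crop(d,180,120,300,280,4,"c1")
E
```

```text
2.1 [ 0.4394 -0.0021  0.1399] yaw 11.9 [-0.3 -0.   0. ] 0.0855
dr [[0.0, 0.0, 0.0], [0.0, 0.0, 0.0], [0.0, 0.0, 0.0], [0.0, 0.0, 0.0], [0.0, 0.0, 0.0], [0.0, 0.0, 0.0], [0.0, 0.0, -0.001], [-0.001, 0.0, 0.0], [0.0, 0.0, -0.001]]
sl [[0.0, 0.0, 0.014], [0.0, 0.0, 0.014], [0.0, 0.0, 0.014], [0.0, 0.0, 0.014], [0.0, 0.0, 0.014], [0.0, 0.0, 0.013], [0.0, 0.0, 0.014], [0.0, 0.0, 0.013], [0.001, -0.001, 0.014]]
end [ 0.4402 -0.0008  0.0159]
```

View pics/c1.png

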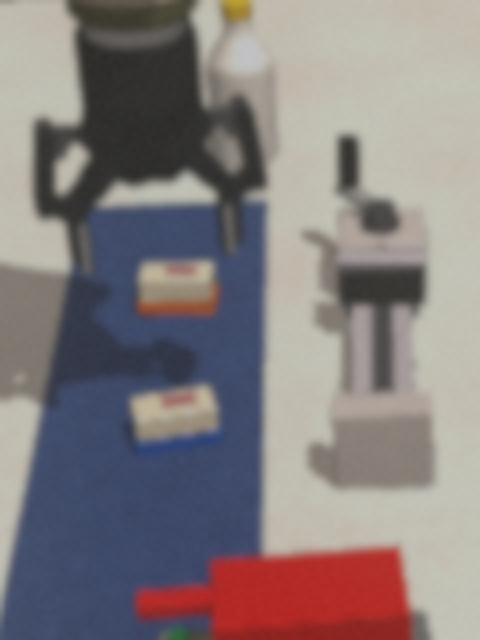

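Emit:
jog_arm(
  dr=[
    [0,0,0],
    [0,0,0],
    [0,0,0],
    [0,0,0],
    [0,0,0],
    [0,0,0],
    [0,0,0],
    [0,0,0],
    [0,0,0],
    [0,0,0],
  ],
  slide=[
    [0.001,0,0.016],
    [0,-0.001,0.016],
    [0,0,0.016],
    [0,0,0.016],
    [0,0,0.016],
    [0,0,0.016],
    [0,0,0.014],
    [0,0,0.008],
    [0,0,0.006],
    [0,0,0],
  ],
  gripper=[1,1,1,1,1,1,1,1,1,0],
)

```text
time_s: 3.2
position: [0.4399, 0.0006, 0.016]
tool_rot: [[0.978, 0.209, -0.0], [0.209, -0.978, 0.001], [0.0, -0.001, -1.0]]
ft_force: [-0.4, -0.1, 1.3]
grip_width: 0.0731
```

Emit:
jog_arm(
  dr=[
    [0,0,0],
    [0,0,0],
    [0,0,0],
    [0,0,0],
    [0,0,0],
    [0,0,0],
    [0,0,0],
    [0,0,0],
    [0,0,0],
    [0,0,0],
  ],
  slide=[
    [0,0,0],
    [0,0,0],
    [0,0,0],
    [0,0,0],
    [0,0,0],
    [0,0,0],
    [0,0,-0.01],
    [0,0,-0.02],
    [0,0,-0.02],
    [0,0,-0.02],
  ],
  gripper=[-0.2,-0.2,-0.2,-0.2,-0.2,-0.2,-0.2,-0.2,-0.2,-0.2],
  force=50,
)

```text
time_s: 4.2
position: [0.4399, 0.0003, 0.0877]
tool_rot: [[0.978, 0.208, 0.001], [0.208, -0.978, 0.001], [0.001, -0.001, -1.0]]
ft_force: [0.8, -0.5, -0.1]
grip_width: 0.059
```

```bash
python3 go.py 0.50,-0.02,0.12,5,6 0.584,-0.024,0.12,-2,10 0.584,-0.024,0.07,-2,4;  python3 - <<'E'
from h import *
d=get("side","2");crop(d,180,120,300,280,4,"c2")
E
```

```text
4.2 [4.399e-01 3.000e-04 8.770e-02] yaw 12.03 [ 0.8 -0.5 -0.1] 0.059
dr [[0.0, 0.0, 0.02], [0.0, 0.0, 0.021], [0.0, 0.0, 0.02], [0.0, 0.0, 0.021], [-0.001, -0.001, 0.02], [0.0, 0.0, 0.021], [0.0, 0.0, 0.012], [0.0, 0.0, 0.012], [0.0, 0.0, 0.012], [0.0, 0.0, 0.012]]
sl [[0.009, 0.005, -0.005], [0.009, 0.005, -0.005], [0.009, 0.005, -0.006], [0.01, 0.005, -0.005], [0.01, 0.005, -0.006], [0.009, 0.005, -0.005], [0.008, 0.001, 0.0], [0.008, 0.001, 0.0], [0.008, 0.001, 0.0], [0.009, 0.001, 0.0]]
dr [[0.0, 0.0, 0.012], [0.0, 0.0, 0.012], [0.0, 0.0, 0.012], [0.0, 0.0, 0.013], [0.0, 0.0, 0.012], [0.0, 0.0, 0.013], [0.0, 0.0, 0.0], [0.0, 0.0, 0.0], [0.0, 0.0, 0.0], [0.0, 0.0, 0.0]]
sl [[0.008, 0.001, 0.0], [0.009, 0.0, 0.0], [0.008, 0.0, 0.0], [0.009, 0.001, 0.0], [0.008, 0.0, 0.0], [0.009, 0.0, 0.0], [0.0, 0.0, 0.012], [0.0, 0.0, 0.013], [0.0, 0.0, 0.012], [0.0, 0.0, 0.013]]
end [ 0.5841 -0.0238  0.0697]
```

View pics/c2.png

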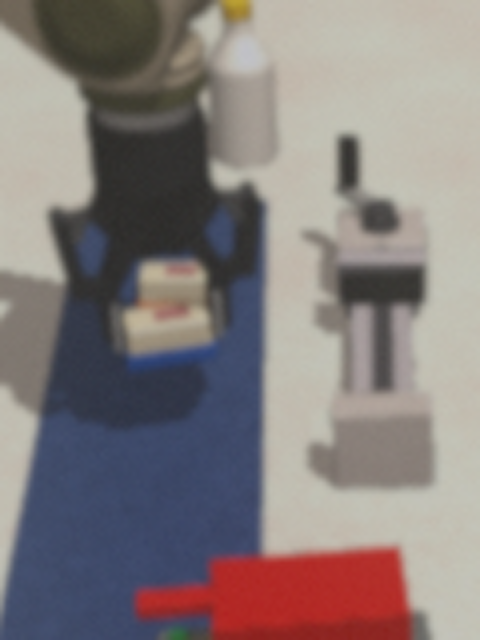

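Emit:
jog_arm(
  dr=[
    [0.0,0.0,0.02],
    [0.0,0.0,0.021],
    [0.0,0.0,0.02],
    [0.0,0.0,0.021],
    [0,0,0.02],
    [0.0,0.0,0.021],
    [0.0,0.0,0.012],
    [0.0,0.0,0.012],
    [0.0,0.0,0.012],
    [0.0,0.0,0.012],
  ],
  slide=[
    [0.009,0.005,-0.005],
    [0.009,0.005,-0.005],
    [0.009,0.005,-0.006],
    [0.01,0.005,-0.005],
    [0.01,0.005,-0.006],
    [0.009,0.005,-0.005],
    [0.008,0.001,0.0],
    [0.008,0.001,0.0],
    [0.008,0.001,0.0],
    [0.009,0.001,0.0],
  ],
  gripper=[-0.2,-0.2,-0.2,-0.2,-0.2,-0.2,-0.2,-0.2,-0.2,-0.2],
)

```text
time_s: 5.25
position: [0.5336, -0.0221, 0.1181]
tool_rot: [[0.999, 0.038, 0.0], [0.038, -0.999, 0.001], [0.0, -0.001, -1.0]]
ft_force: [0.7, 0.0, -1.3]
grip_width: 0.0587
```

Emit:
jog_arm(
  dr=[
    [0.0,0.0,0.012],
    [0.0,0.0,0.012],
    [0.0,0.0,0.012],
    [0.0,0.0,0.013],
    [0.0,0.0,0.012],
    [0.0,0.0,0.013],
    [0.0,0.0,0.0],
    [0.0,0.0,0.0],
    [0.0,0.0,0.0],
    [0.0,0.0,0.0],
  ],
  slide=[
    [0.008,0.001,0.0],
    [0.009,0.0,0.0],
    [0.008,0.0,0.0],
    [0.009,0.001,0.0],
    [0.008,0.0,0.0],
    [0.009,0.0,0.0],
    [0.0,0.0,0.012],
    [0.0,0.0,0.013],
    [0.0,0.0,0.012],
    [0.0,0.0,0.012],
  ],
  gripper=[-0.2,-0.2,-0.2,-0.2,-0.2,-0.2,-0.2,-0.2,-0.2,-0.2],
)

```text
time_s: 6.25
position: [0.5839, -0.0237, 0.0681]
tool_rot: [[0.999, -0.035, -0.0], [-0.035, -0.999, 0.001], [-0.0, -0.001, -1.0]]
ft_force: [0.1, -0.3, -1.5]
grip_width: 0.0589
```

```bash
python3 go.py 0.584,-0.024,0.048,-2,5;  python3 - <<'E'
from h import *
d=get("side","3");crop(d,220,140,320,260,5,"c3")
d=get("top","3");crop(d,178,180,298,250,6,"c3t")
E
```

```text
6.25 [ 0.5839 -0.0237  0.0681] yaw -2.0 [ 0.1 -0.3 -1.5] 0.0589
dr [[0.0, 0.0, 0.0], [0.0, 0.0, 0.0], [0.0, 0.0, 0.0], [-0.001, 0.0, 0.0], [0.0, 0.0, 0.0]]
sl [[0.0, 0.0, 0.004], [0.0, 0.0, 0.004], [0.0, 0.0, 0.004], [0.0, 0.0, 0.004], [0.0, 0.0, 0.004]]
end [ 0.5839 -0.0237  0.0481]
```

View pics/c3.png

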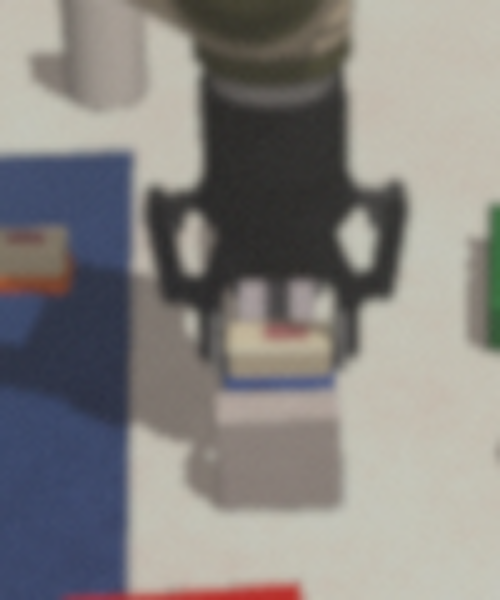

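View pics/c3t.png

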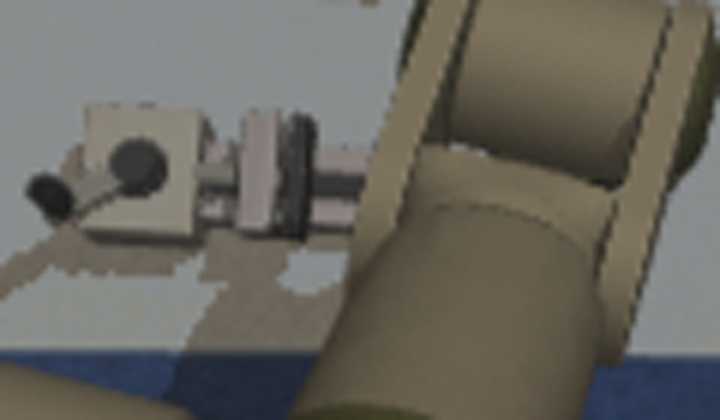

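Emit:
jog_arm(
  dr=[
    [0,0,0],
    [0,0,0],
    [0,0,0],
    [0,0,0],
    [0,0,0],
    [0,0,0],
    [0,0,0],
    [0,0,0],
    [0,0,0],
    [0,0,0],
  ],
  slide=[
    [0,0,0.005],
    [0,0,0.005],
    [0,0,0.004],
    [0,0,0.003],
    [0,0,0.002],
    [0,0,0.001],
    [0,0,0.001],
    [0,0,0.001],
    [0,0,0],
    [0,0,0],
  ],
  gripper=[-0.2,-0.2,-0.2,-0.2,-0.2,-0.2,-0.2,-0.2,-0.2,-0.2],
)

```text
time_s: 7.35
position: [0.5843, -0.0237, 0.0475]
tool_rot: [[0.999, -0.035, 0.001], [-0.035, -0.999, 0.001], [0.001, -0.001, -1.0]]
ft_force: [0.3, -0.4, -1.1]
grip_width: 0.0588
```

Emit:
jog_arm(
  dr=[
    [0,0,0],
    [0,0,0],
    [0,0,0],
    [0,0,0],
    [0,0,0],
    [0,0,0],
    [0,0,0],
    [0,0,0],
    [0,0,0],
    [0,0,0],
  ],
  slide=[
    [0,0,0.001],
    [0,0,0.001],
    [0,0,0],
    [0,0,0],
    [0,0,0],
    [0,0,0],
    [0,0,0],
    [0,0,0],
    [0,0,0],
    [0,0,0],
  ],
  gripper=[-0.2,-0.2,-0.2,-0.2,-0.2,-0.2,-0.2,-0.2,-0.2,-0.2],
)

```text
time_s: 8.35
position: [0.5844, -0.0238, 0.047]
tool_rot: [[0.999, -0.035, 0.002], [-0.035, -0.999, 0.001], [0.002, -0.001, -1.0]]
ft_force: [-3.6, 0.5, 12.8]
grip_width: 0.059
```

Emit:
jog_arm(
  dr=[
    [0,0,0],
    [0,0,0],
    [0,0,0],
    [0,0,0],
    [0,0,0],
    [0,0,0],
    [0,0,0],
    [0,0,0],
    [0,0,0],
    [0,0,0],
  ],
  slide=[
    [0,0,-0.001],
    [0,0,0],
    [0,0,0],
    [0,0,0],
    [0,0,-0.01],
    [0,0,-0.02],
    [0,0,-0.02],
    [0,0,-0.02],
    [0,0,-0.01],
    [0,0,0],
  ],
  gripper=[0.4,0.6,0.8,1,1,1,1,1,1,1],
)

```text
time_s: 9.35
position: [0.5848, -0.024, 0.1279]
tool_rot: [[0.999, -0.035, 0.004], [-0.035, -0.999, 0.0], [0.004, -0.001, -1.0]]
ft_force: [-0.2, 0.2, -0.2]
grip_width: 0.0854
```

```bash
python3 go.py 0.432,0.182,0.12,-2,10 0.432,0.182,0.016,-2,9
```

```text
9.35 [ 0.5848 -0.024   0.1279] yaw -2.0 [-0.2  0.2 -0.2] 0.0854
dr [[0.0, 0.0, 0.0], [0.0, 0.0, 0.0], [0.0, 0.0, 0.0], [0.0, -0.001, 0.0], [0.0, 0.0, 0.0], [0.0, -0.001, 0.0], [0.0, 0.0, 0.0], [0.0, -0.001, 0.0], [0.0, 0.0, 0.0], [-0.001, -0.001, 0.0]]
sl [[-0.016, -0.02, 0.001], [-0.016, -0.02, 0.001], [-0.016, -0.02, 0.001], [-0.016, -0.02, 0.001], [-0.016, -0.02, 0.001], [-0.016, -0.02, 0.001], [-0.016, -0.02, 0.0], [-0.016, -0.02, 0.001], [-0.016, -0.02, 0.0], [-0.016, -0.02, 0.001]]
dr [[0.0, 0.0, 0.0], [0.0, 0.0, 0.0], [0.0, 0.0, 0.0], [0.0, 0.0, 0.0], [0.0, 0.0, 0.0], [0.0, 0.0, 0.0], [0.0, 0.0, 0.0], [0.0, 0.0, 0.0], [0.0, 0.0, 0.0]]
sl [[0.0, 0.0, 0.012], [0.0, 0.0, 0.011], [0.0, 0.0, 0.012], [0.0, 0.0, 0.011], [0.0, 0.0, 0.012], [0.0, 0.0, 0.011], [0.0, 0.0, 0.012], [0.0, 0.0, 0.011], [0.0, -0.001, 0.012]]
end [0.4319 0.1825 0.0157]
```

Emit:
jog_arm(
  dr=[
    [0.0,0.0,0.0],
    [0.0,0.0,0.0],
    [0.0,0.0,0.0],
    [0.0,-0.001,0.0],
    [0.0,0.0,0.0],
    [0.0,-0.001,0.0],
    [0.0,0.0,0.0],
    [0.0,-0.001,0.0],
    [0.0,0.0,0.0],
    [0,-0.001,0.0],
  ],
  slide=[
    [-0.016,-0.02,0.001],
    [-0.016,-0.02,0.001],
    [-0.016,-0.02,0.001],
    [-0.016,-0.02,0.001],
    [-0.016,-0.02,0.001],
    [-0.016,-0.02,0.001],
    [-0.016,-0.02,0.0],
    [-0.016,-0.02,0.001],
    [-0.016,-0.02,0.0],
    [-0.016,-0.02,0.001],
  ],
  gripper=[1,1,1,1,1,1,1,1,1,1],
)

```text
time_s: 10.35
position: [0.4302, 0.1823, 0.118]
tool_rot: [[0.999, -0.035, -0.005], [-0.035, -0.999, 0.001], [-0.005, -0.001, -1.0]]
ft_force: [-0.2, -0.0, 0.4]
grip_width: 0.0852
```

```bash
python3 go.py;  python3 - <<'E'
from h import *
d=get("side","4");crop(d,180,140,320,260,5,"c4")
d=get("top","4");crop(d,178,180,298,250,6,"c4t")
E
```

```text
10.35 [0.4302 0.1823 0.118 ] yaw -2.01 [-0.2 -0.   0.4] 0.0852
```

View pics/c4.png

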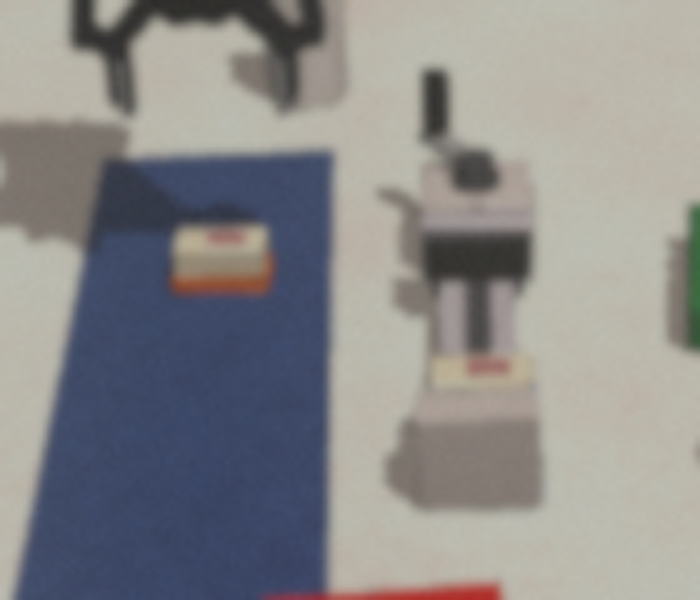

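View pics/c4t.png

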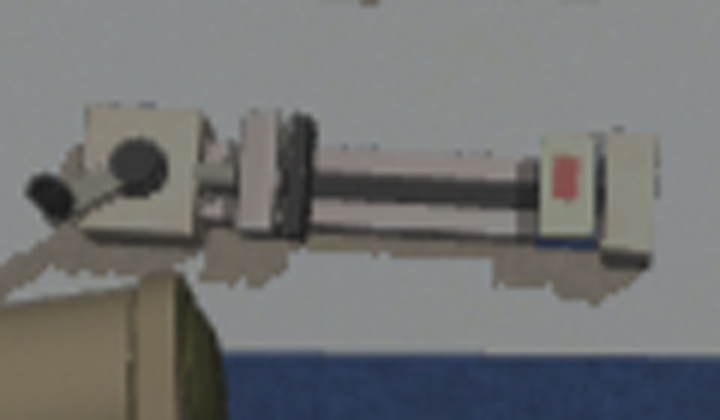

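```bash
python3 go.py  0.432,0.182,0.016,-2,8
```

```text
10.45 [0.4291 0.1832 0.1179] yaw -1.86 [-1.4 -0.5  0. ] 0.0853
dr [[0.0, 0.001, 0.0], [0.0, 0.001, 0.0], [0.0, 0.001, 0.0], [0.0, 0.001, 0.001], [0.0, 0.001, 0.0], [0.0, 0.0, 0.001], [-0.001, 0.001, 0.0], [0.0, 0.0, 0.001]]
sl [[0.0, 0.0, 0.013], [0.001, 0.0, 0.013], [0.0, 0.0, 0.013], [0.0, 0.0, 0.013], [0.001, 0.0, 0.012], [0.0, 0.0, 0.013], [0.001, 0.001, 0.012], [0.0, 0.0, 0.013]]
end [0.4317 0.1822 0.0159]
```

Emit:
jog_arm(
  dr=[
    [0,0.001,0],
    [0,0.001,0],
    [0,0.001,0],
    [0,0.001,0.001],
    [0,0.001,0],
    [0,0,0],
    [0,0,0],
    [0,0,0],
    [0,0,0],
    [0,0,0],
  ],
  slide=[
    [0.001,0,0.016],
    [0.001,0,0.016],
    [0,0,0.016],
    [0,0,0.016],
    [0,0,0.016],
    [0,0,0.014],
    [0,0,0.008],
    [0,0,0],
    [0,0,0],
    [0,0,0],
  ],
  gripper=[1,1,1,1,1,1,1,0,-0.2,-0.2],
)

```text
time_s: 11.45
position: [0.4336, 0.1817, 0.0173]
tool_rot: [[0.999, -0.036, 0.003], [-0.036, -0.999, 0.001], [0.003, -0.001, -1.0]]
ft_force: [0.0, -0.2, -0.7]
grip_width: 0.0589
```

Emit:
jog_arm(
  dr=[
    [0,0,0],
    [0,0,0],
    [0,0,0],
    [0,0,0],
    [0,0,0],
    [0,0,0],
    [0,0,0],
    [0,0,0],
    [0,0,0],
    [0,0,0],
  ],
  slide=[
    [0,0,0],
    [0,0,0],
    [0,0,0],
    [0,0,-0.01],
    [0,0,-0.02],
    [0,0,-0.02],
    [0,0,-0.02],
    [0,0,-0.02],
    [0,0,-0.01],
    [0,0,0],
  ],
  gripper=[-0.2,-0.2,-0.2,-0.2,-0.2,-0.2,-0.2,-0.2,-0.2,-0.2],
)

```text
time_s: 12.45
position: [0.4335, 0.1817, 0.1179]
tool_rot: [[0.999, -0.036, 0.004], [-0.036, -0.999, 0.002], [0.004, -0.002, -1.0]]
ft_force: [1.0, -0.4, -0.2]
grip_width: 0.0588
```

```bash
python3 go.py 0.584,0.016,0.118,-2,14 0.584,0.016,0.07,-2,6;  python3 - <<'E'
from h import *
d=get("side","5");crop(d,180,120,320,240,5,"c5")
E
```

```text
12.45 [0.4335 0.1817 0.1179] yaw -2.06 [ 1.  -0.4 -0.2] 0.0588
dr [[0.0, 0.0, 0.0], [0.0, 0.0, 0.0], [0.0, 0.0, 0.0], [0.0, 0.0, 0.0], [0.0, 0.0, 0.0], [0.0, 0.0, 0.0], [0.0, -0.001, 0.0], [0.0, 0.0, 0.0], [0.0, -0.001, 0.0], [0.0, 0.0, 0.0]]
sl [[0.011, 0.011, 0.0], [0.011, 0.011, 0.0], [0.011, 0.012, 0.0], [0.011, 0.011, 0.0], [0.011, 0.012, 0.0], [0.011, 0.011, 0.0], [0.011, 0.012, 0.0], [0.011, 0.011, 0.0], [0.011, 0.012, 0.0], [0.011, 0.011, 0.0]]
dr [[0.0, -0.001, 0.0], [-0.001, 0.0, 0.0], [0.0, -0.001, 0.0], [-0.001, 0.0, -0.001], [0.0, 0.0, 0.0], [0.0, 0.0, 0.0], [0.0, 0.0, 0.0], [0.0, 0.0, 0.0], [0.0, 0.0, 0.0], [0.0, 0.0, 0.0]]
sl [[0.012, 0.012, 0.0], [0.011, 0.011, 0.0], [0.012, 0.012, 0.0], [0.011, 0.011, 0.0], [0.0, 0.0, 0.008], [0.0, 0.0, 0.008], [0.0, 0.0, 0.008], [0.0, 0.0, 0.008], [0.0, 0.0, 0.008], [0.0, 0.0, 0.008]]
end [0.5837 0.0162 0.0702]
```

View pics/c5.png

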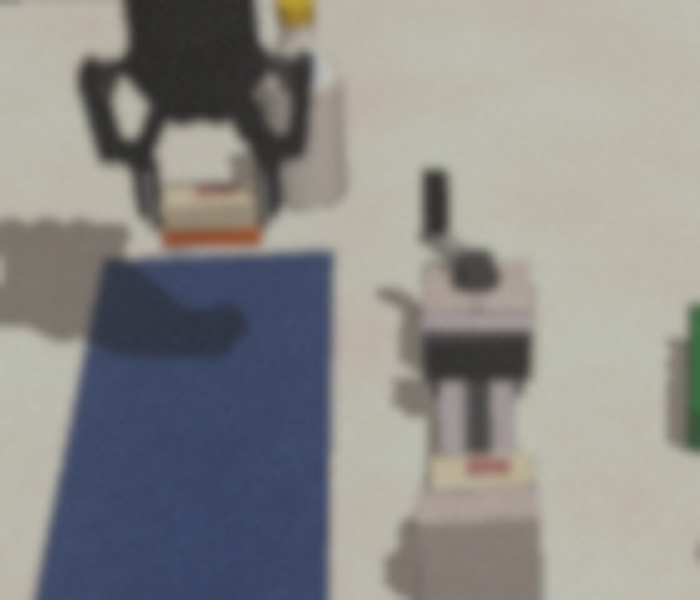

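Emit:
jog_arm(
  dr=[
    [0.0,0.0,0.0],
    [0.0,0.0,0.0],
    [0.0,0.0,0.0],
    [0.0,0.0,0.0],
    [0.0,0.0,0.0],
    [0.0,0.0,0.0],
    [0.0,-0.001,0.0],
    [0.0,0.0,0.0],
    [0.0,-0.001,0.0],
    [0.0,0.0,0.0],
  ],
  slide=[
    [0.011,0.011,0.0],
    [0.011,0.011,0.0],
    [0.011,0.012,0.0],
    [0.011,0.011,0.0],
    [0.011,0.012,0.0],
    [0.011,0.011,0.0],
    [0.011,0.012,0.0],
    [0.011,0.011,0.0],
    [0.011,0.012,0.0],
    [0.011,0.011,0.0],
  ],
  gripper=[-0.2,-0.2,-0.2,-0.2,-0.2,-0.2,-0.2,-0.2,-0.2,-0.2],
)

```text
time_s: 13.5
position: [0.5398, 0.0626, 0.1167]
tool_rot: [[0.999, -0.036, -0.0], [-0.036, -0.999, 0.001], [-0.0, -0.001, -1.0]]
ft_force: [0.4, -0.3, -0.7]
grip_width: 0.0586
```

Emit:
jog_arm(
  dr=[
    [0.0,-0.001,0.0],
    [0,0.0,0.0],
    [0.0,-0.001,0.0],
    [0,0.0,0],
    [0.0,0.0,0.0],
    [0.0,0.0,0.0],
    [0.0,0.0,0.0],
    [0.0,0.0,0.0],
    [0.0,0.0,0.0],
    [0.0,0.0,0.0],
  ],
  slide=[
    [0.012,0.012,0.0],
    [0.011,0.011,0.0],
    [0.012,0.012,0.0],
    [0.011,0.011,0.0],
    [0.0,0.0,0.008],
    [0.0,0.0,0.008],
    [0.0,0.0,0.008],
    [0.0,0.0,0.008],
    [0.0,0.0,0.008],
    [0.0,0.0,0.006],
  ],
  gripper=[-0.2,-0.2,-0.2,-0.2,-0.2,-0.2,-0.2,-0.2,-0.2,-0.2],
)

```text
time_s: 14.5
position: [0.5828, 0.0164, 0.0698]
tool_rot: [[0.999, -0.036, -0.003], [-0.036, -0.999, 0.001], [-0.003, -0.001, -1.0]]
ft_force: [0.2, -0.7, -1.5]
grip_width: 0.0592
```

```bash
python3 go.py 0.584,0.016,0.046,-2,9
```

```text
14.5 [0.5828 0.0164 0.0698] yaw -2.04 [ 0.2 -0.7 -1.5] 0.0592
dr [[0.0, 0.0, 0.0], [0.0, 0.0, 0.0], [0.0, 0.0, 0.0], [0.0, 0.001, 0.0], [0.0, 0.0, 0.0], [0.0, 0.001, 0.0], [0.0, 0.0, 0.0], [-0.001, 0.001, 0.0], [0.0, 0.0, -0.001]]
sl [[0.0, 0.0, 0.003], [0.0, 0.0, 0.003], [0.0, 0.0, 0.003], [0.0, 0.0, 0.002], [0.0, 0.0, 0.003], [0.0, 0.0, 0.002], [0.0, 0.0, 0.003], [0.001, 0.0, 0.002], [0.0, 0.0, 0.003]]
end [0.5838 0.0164 0.0458]
```

Emit:
jog_arm(
  dr=[
    [0,0.001,0],
    [0,0.001,0],
    [0,0.001,0],
    [0,0,0],
    [0,0,0],
    [0,0,0],
    [0,0,0],
    [0,0,0],
    [0,0,0],
    [0,0,0],
  ],
  slide=[
    [0.001,0,0.004],
    [0,0,0.005],
    [0,0,0.004],
    [0,0,0.003],
    [0,0,0.002],
    [0,0,0.002],
    [0,0,0.002],
    [0,0,0.001],
    [0,0,0],
    [0,0,0],
  ],
  gripper=[-0.2,-0.2,-0.2,-0.2,-0.2,-0.2,-0.2,-0.2,-0.2,-0.2],
)

```text
time_s: 15.5
position: [0.5842, 0.0161, 0.0477]
tool_rot: [[0.999, -0.036, 0.001], [-0.036, -0.999, 0.001], [0.001, -0.001, -1.0]]
ft_force: [0.4, 0.5, -0.9]
grip_width: 0.059
```

Emit:
jog_arm(
  dr=[
    [0,0,0],
    [0,0,0],
    [0,0,0],
    [0,0,0],
    [0,0,0],
    [0,0,0],
    [0,0,0],
    [0,0,0],
    [0,0,0],
    [0,0,0],
  ],
  slide=[
    [0,0,0.001],
    [0,0,0.001],
    [0,0,0],
    [0,0,0],
    [0,0,0],
    [0,0,0],
    [0,0,0],
    [0,0,0],
    [0,0,0],
    [0,0,0],
  ],
  gripper=[-0.2,-0.2,-0.2,-0.2,-0.2,-0.2,-0.2,-0.2,-0.2,-0.2],
)

```text
time_s: 16.5
position: [0.5843, 0.0161, 0.0471]
tool_rot: [[0.999, -0.036, 0.002], [-0.036, -0.999, 0.001], [0.002, -0.001, -1.0]]
ft_force: [-4.5, -0.2, 12.6]
grip_width: 0.0592
```

Emit:
jog_arm(
  dr=[
    [0,0,0],
    [0,0,0],
    [0,0,0],
    [0,0,0],
    [0,0,0],
    [0,0,0],
    [0,0,0],
    [0,0,0],
    [0,0,0],
    [0,0,0],
  ],
  slide=[
    [0,0,-0.001],
    [0,0,0],
    [0,0,0],
    [0,0,0],
    [0,0,-0.01],
    [0,0,-0.02],
    [0,0,-0.03],
    [0,0,-0.03],
    [0,0,-0.02],
    [0,0,0],
  ],
  gripper=[0.4,0.6,0.8,1,1,1,1,1,1,1],
)

```text
time_s: 17.5
position: [0.5852, 0.0158, 0.1601]
tool_rot: [[0.999, -0.036, 0.007], [-0.036, -0.999, 0.0], [0.007, -0.0, -1.0]]
ft_force: [0.6, 0.3, -0.5]
grip_width: 0.0855
```

```bash
python3 go.py 0.569,0.245,0.155,-2,10
```

```text
17.5 [0.5852 0.0158 0.1601] yaw -2.06 [ 0.6  0.3 -0.5] 0.0855
dr [[0.0, -0.001, 0.0], [0.0, -0.001, 0.0], [0.0, -0.001, 0.0], [0.0, -0.001, 0.0], [0.0, -0.001, 0.0], [0.0, 0.0, 0.0], [0.0, -0.001, 0.0], [0.0, 0.0, 0.0], [0.0, -0.001, -0.001], [0.0, 0.0, 0.0]]
sl [[-0.002, -0.023, 0.001], [-0.002, -0.023, 0.0], [-0.003, -0.023, 0.001], [-0.002, -0.023, 0.0], [-0.003, -0.023, 0.001], [-0.002, -0.023, 0.0], [-0.003, -0.023, 0.001], [-0.002, -0.022, 0.0], [-0.003, -0.023, 0.001], [-0.002, -0.022, 0.0]]
end [0.5694 0.2446 0.1551]
```

Emit:
jog_arm(
  dr=[
    [0.0,-0.001,0.0],
    [0.0,-0.001,0.0],
    [0.0,-0.001,0.0],
    [0.0,-0.001,0.0],
    [0.0,-0.001,0.0],
    [0.0,0.0,0.0],
    [0.0,-0.001,0.0],
    [0.0,0.0,0.0],
    [0.0,-0.001,0],
    [0.0,0.0,0.0],
  ],
  slide=[
    [-0.002,-0.023,0.001],
    [-0.002,-0.023,0.0],
    [-0.003,-0.023,0.001],
    [-0.002,-0.023,0.0],
    [-0.003,-0.023,0.001],
    [-0.002,-0.023,0.0],
    [-0.003,-0.023,0.001],
    [-0.002,-0.022,0.0],
    [-0.003,-0.023,0.001],
    [-0.002,-0.022,0.0],
  ],
  gripper=[0.2,0.2,0.2,0.2,0.2,0.2,0.2,0.2,0.2,0.2],
)

```text
time_s: 18.5
position: [0.5676, 0.2456, 0.151]
tool_rot: [[0.999, -0.036, -0.008], [-0.036, -0.999, 0.001], [-0.008, -0.001, -1.0]]
ft_force: [-0.2, -0.1, 0.7]
grip_width: 0.051
```

```bash
python3 go.py 0.569,0.245,0.086,-2,8;  python3 - <<'E'
from h import *
d=get("side","6");crop(d,220,120,320,240,5,"c6")
d=get("top","6");crop(d,178,180,298,250,6,"c6t")
E
```

```text
18.5 [0.5676 0.2456 0.151 ] yaw -2.06 [-0.2 -0.1  0.7] 0.051
dr [[0.0, 0.001, 0.0], [0.0, 0.001, 0.0], [0.0, 0.001, 0.0], [0.0, 0.001, 0.0], [0.0, 0.001, 0.0], [0.0, 0.001, 0.0], [0.0, 0.001, -0.001], [-0.001, 0.001, 0.0]]
sl [[0.0, 0.0, 0.008], [0.0, 0.0, 0.008], [0.0, 0.0, 0.008], [0.0, 0.0, 0.008], [0.0, 0.0, 0.008], [0.001, 0.0, 0.008], [0.0, 0.0, 0.008], [0.001, 0.001, 0.009]]
end [0.5693 0.2446 0.086 ]
```

View pics/c6.png

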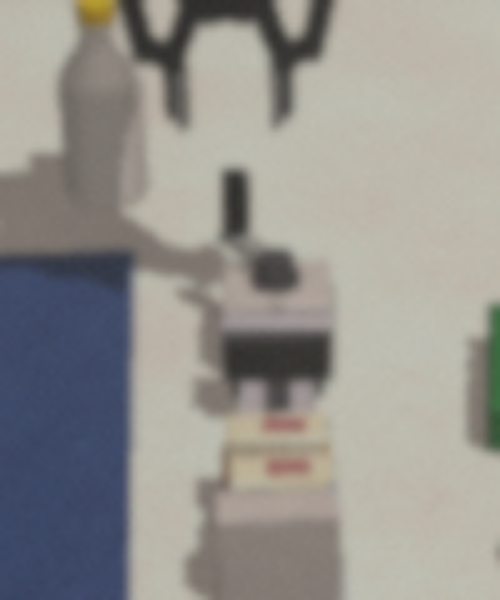

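View pics/c6t.png

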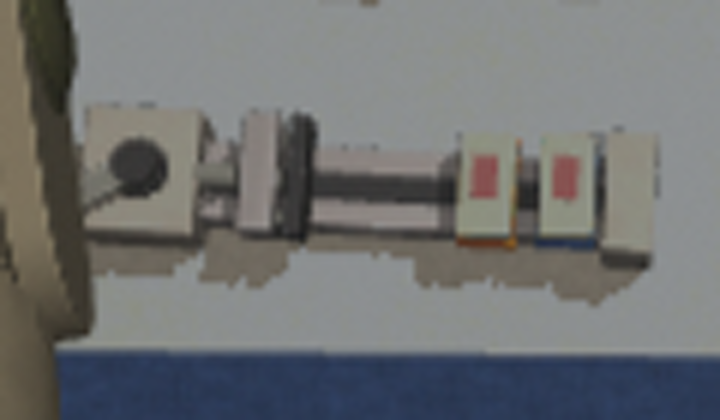

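Emit:
jog_arm(
  dr=[
    [0.0,0.001,0.0],
    [0.0,0.001,0.0],
    [0.0,0.001,0.0],
    [0.0,0.001,0.0],
    [0.0,0.001,0.0],
    [0.0,0.001,0.0],
    [0.0,0,0],
    [0,0,0.0],
    [0,0,0],
    [0,0,0],
  ],
  slide=[
    [0.001,0.0,0.008],
    [0.0,0.0,0.008],
    [0.0,0.0,0.008],
    [0.0,0.0,0.008],
    [0.0,0.0,0.008],
    [0,0.001,0.008],
    [0.0,0.0,0.008],
    [0,0,0.008],
    [0,0,0],
    [0,0,0],
  ],
  gripper=[0.2,0.2,0.2,0.2,0.2,0.2,0.2,0.2,0.2,0.2],
)

```text
time_s: 19.6
position: [0.5691, 0.2438, 0.0879]
tool_rot: [[0.999, -0.036, -0.0], [-0.036, -0.999, 0.001], [-0.0, -0.001, -1.0]]
ft_force: [-0.1, 1.2, -0.9]
grip_width: 0.0513
```

Emit:
jog_arm(
  dr=[
    [0,0,0],
    [0,0,0],
    [0,0,0],
    [0,0,0],
    [0,0,0],
    [0,0,0],
    [0,0,0],
    [0,0,0],
    [0,0,0],
    [0,0,0],
  ],
  slide=[
    [0,0,0],
    [0,0,0],
    [0,0,0],
    [0,0,0],
    [0,0,0],
    [0,0,0],
    [0,0,0],
    [0,0,0],
    [0,0,0],
    [0,0,0],
  ],
  gripper=[0,-0.3,-0.6,-0.8,-1,-1,-1,-1,-1,-1],
  force=60,
)

```text
time_s: 20.6
position: [0.5693, 0.2438, 0.0883]
tool_rot: [[0.999, -0.036, 0.001], [-0.036, -0.999, 0.001], [0.001, -0.001, -1.0]]
ft_force: [0.0, 0.1, 5.2]
grip_width: 0.0169
```

```bash
python3 go.py;  python3 - <<'E'
from h import *
d=get("side","7");crop(d,230,110,310,200,7,"c7")
E
```

```text
20.6 [0.5693 0.2438 0.0883] yaw -2.06 [0.  0.1 5.2] 0.0169
```

View pics/c7.png

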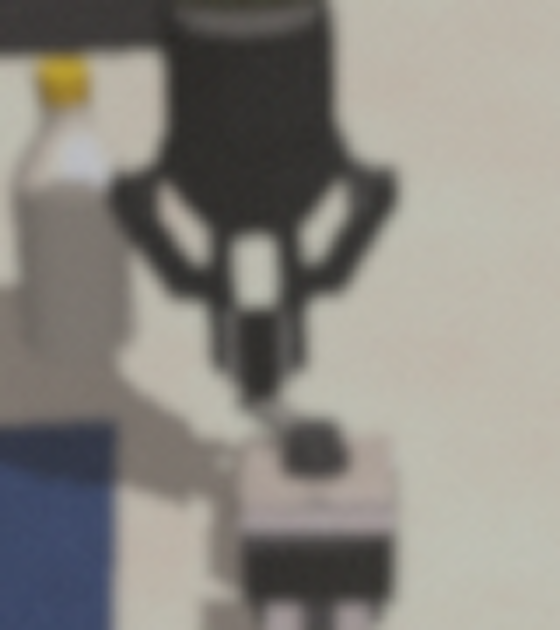

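```bash
cat > circ.py <<'E'
# circ.py step_deg n  [cx cy r]
import sys;from plan import *;from rig import observe
st=float(sys.argv[1]);n=int(sys.argv[2])
c=np.array([.592,.206]) if len(sys.argv)<5 else np.array([float(sys.argv[3]),float(sys.argv[4])])
s=observe();p=s["position"];d=p[:2]-c;a=np.degrees(np.arctan2(d[1],d[0]))
print(round(s["time_s"],2),p.round(4),"ang",round(a,1),"r",round(np.hypot(*d),4),"f",s["ft_force"].round(1),"w",round(s["grip_width"],4), "radial",round(float(s["ft_force"][:2]@d/np.hypot(*d)),1),"tang(cw)",round(float(s["ft_force"][:2]@np.array([d[1],-d[0]])/np.hypot(*d)),1))
w=[]
for k in range(1,n+1):
    b=np.radians(a-st*k);w.append(([c[0]+.045*np.cos(b),c[1]+.045*np.sin(b),.087],down(-2),1))
rows(p,s["tool_rot"],w)
E
python3 circ.py 10 10
```

```text
20.65 [0.5693 0.2438 0.0884] ang 121.0 r 0.0441 f [ 0.4 -0.   5.9] w 0.0163 radial -0.2 tang(cw) 0.3
dr [[-0.001, -0.001, -0.001], [0.0, 0.0, 0.0], [0.0, 0.0, 0.0], [0.0, 0.0, 0.0], [0.0, 0.0, 0.0], [0.0, 0.0, 0.0], [0.0, 0.0, 0.0], [0.0, 0.0, 0.0], [0.0, 0.0, 0.0], [0.0, 0.0, 0.0]]
sl [[0.006, -0.004, 0.001], [0.008, -0.003, 0.0], [0.008, -0.001, 0.0], [0.008, 0.0, 0.0], [0.007, 0.002, 0.0], [0.007, 0.003, 0.0], [0.007, 0.004, 0.0], [0.006, 0.005, 0.0], [0.005, 0.006, 0.0], [0.003, 0.007, 0.0]]
end [0.6336 0.2225 0.0873]
```

Emit:
jog_arm(
  dr=[
    [0,0,0],
    [0,0,0],
    [0,0,0],
    [0,0,0],
    [0,0,0],
    [0,0,0],
    [0,0,0],
    [0,0,0],
    [0,0,0],
    [0,0,0],
  ],
  slide=[
    [0.006,-0.004,-0.001],
    [0.008,-0.003,0.0],
    [0.008,-0.001,0.0],
    [0.008,0.0,0.0],
    [0.007,0.002,0.0],
    [0.007,0.003,0.0],
    [0.007,0.004,0.0],
    [0.006,0.005,0.0],
    [0.005,0.006,0.0],
    [0.003,0.007,0.0],
  ],
  gripper=[-1,-1,-1,-1,-1,-1,-1,-1,-1,-1],
)

```text
time_s: 21.65
position: [0.6342, 0.2223, 0.0887]
tool_rot: [[0.999, -0.036, 0.001], [-0.036, -0.999, 0.002], [0.001, -0.002, -1.0]]
ft_force: [3.1, 4.6, -4.4]
grip_width: 0.0162
```

```bash
python3 circ.py 12 10; python3 - <<'E'
from h import *
d=get("side","8");crop(d,230,110,310,200,7,"c8")
E
```

```text
21.65 [0.6342 0.2223 0.0887] ang 21.1 r 0.0453 f [ 3.1  4.6 -4.4] w 0.0162 radial 4.5 tang(cw) -3.2
dr [[-0.002, -0.001, -0.001], [0.0, 0.0, 0.0], [0.0, 0.0, 0.0], [0.0, 0.0, 0.0], [0.0, 0.0, 0.0], [0.0, 0.0, 0.0], [0.0, 0.0, 0.0], [0.0, 0.0, 0.0], [0.0, 0.0, 0.0], [0.0, 0.0, 0.0]]
sl [[0.003, 0.009, 0.002], [0.0, 0.009, 0.0], [-0.001, 0.01, 0.0], [-0.003, 0.009, 0.0], [-0.005, 0.008, 0.0], [-0.006, 0.007, 0.0], [-0.008, 0.005, 0.0], [-0.008, 0.004, 0.0], [-0.01, 0.002, 0.0], [-0.009, -0.001, 0.0]]
end [0.5851 0.162  0.0866]
```

View pics/c8.png

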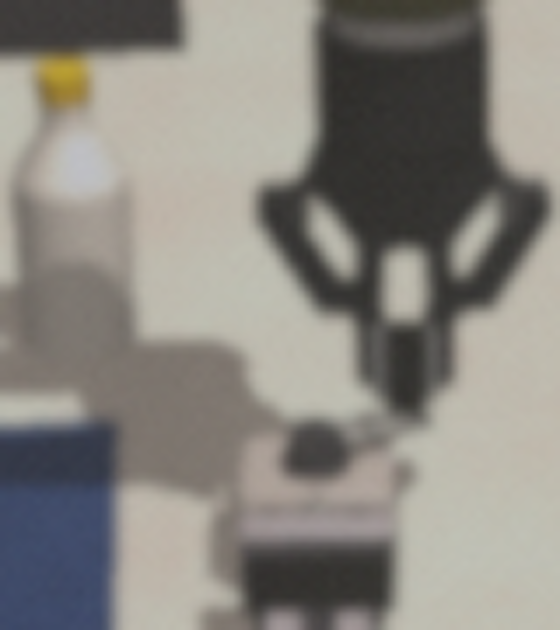

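```bash
sed -i 's/,.087\]/,.0885]/' circ.py; python3 circ.py 15 10
```

```text
21.7 [0.6347 0.2211 0.0887] ang 19.5 r 0.0453 f [ 3.9  2.5 -4.8] w 0.0167 radial 4.5 tang(cw) -1.1
dr [[-0.002, -0.002, -0.002], [0.0, 0.0, 0.0], [0.0, 0.0, 0.0], [0.0, 0.0, 0.0], [0.0, 0.0, 0.0], [0.0, 0.0, 0.0], [0.0, 0.0, 0.0], [0.0, 0.0, 0.0], [0.0, 0.0, 0.0], [0.0, 0.0, 0.0]]
sl [[0.003, 0.012, 0.0], [-0.001, 0.011, 0.0], [-0.003, 0.012, 0.0], [-0.006, 0.01, 0.0], [-0.008, 0.008, 0.0], [-0.011, 0.005, 0.0], [-0.011, 0.003, 0.0], [-0.012, 0.0, 0.0], [-0.011, -0.003, 0.0], [-0.01, -0.006, 0.0]]
end [0.5629 0.1716 0.0887]
```

Emit:
jog_arm(
  dr=[
    [-0.002,-0.002,-0.002],
    [0,0,0],
    [0,0,0],
    [0,0,0],
    [0,0,0],
    [0,0,0],
    [0,0,0],
    [0,0,0],
    [0,0,0],
    [0,0,0],
  ],
  slide=[
    [0.003,0.012,0.0],
    [-0.001,0.011,0.0],
    [-0.003,0.012,0.0],
    [-0.006,0.01,0.0],
    [-0.008,0.008,0.0],
    [-0.011,0.005,0.0],
    [-0.011,0.003,0.0],
    [-0.012,0.0,0.0],
    [-0.011,-0.003,0.0],
    [-0.01,-0.006,0.0],
  ],
  gripper=[-1,-1,-1,-1,-1,-1,-1,-1,-1,-1],
)

```text
time_s: 22.7
position: [0.5614, 0.1729, 0.0888]
tool_rot: [[0.999, -0.035, -0.001], [-0.035, -0.999, -0.001], [-0.001, 0.001, -1.0]]
ft_force: [8.2, 5.7, -11.9]
grip_width: 0.0165
```

```bash
python3 circ.py 15 10
```

```text
22.7 [0.5614 0.1729 0.0888] ang -132.7 r 0.0451 f [  8.2   5.7 -11.9] w 0.0165 radial -9.8 tang(cw) -2.1
dr [[0.001, 0.001, 0.0], [0.0, 0.0, 0.0], [0.0, 0.0, 0.0], [0.0, 0.0, 0.0], [0.0, 0.0, 0.0], [0.0, 0.0, 0.0], [0.0, 0.0, 0.0], [0.0, 0.0, 0.0], [0.0, 0.0, 0.0], [0.0, 0.0, 0.0]]
sl [[-0.008, -0.009, 0.0], [-0.005, -0.01, 0.0], [-0.002, -0.012, 0.0], [0.0, -0.012, 0.0], [0.004, -0.011, 0.0], [0.006, -0.01, 0.0], [0.009, -0.007, 0.0], [0.011, -0.006, 0.0], [0.011, -0.002, 0.0], [0.012, 0.001, 0.0]]
end [0.6021 0.2495 0.0888]
```

```bash
sed -i 's/,.0885\]/,.0875]/' circ.py; python3 circ.py 15 10 .593 .207
```

```text
22.7 [0.5614 0.1729 0.0888] ang -132.8 r 0.0465 f [  8.2   5.7 -11.9] w 0.0165 radial -9.8 tang(cw) -2.1
dr [[0.001, 0.001, 0.0], [0.0, 0.0, 0.0], [0.0, 0.0, 0.0], [0.0, 0.0, 0.0], [0.0, 0.0, 0.0], [0.0, 0.0, 0.0], [0.0, 0.0, 0.0], [0.0, 0.0, 0.0], [0.0, 0.0, 0.0], [0.0, 0.0, 0.0]]
sl [[-0.007, -0.01, 0.001], [-0.005, -0.01, 0.0], [-0.002, -0.012, 0.0], [0.0, -0.012, 0.0], [0.004, -0.011, 0.0], [0.006, -0.01, 0.0], [0.009, -0.007, 0.0], [0.011, -0.006, 0.0], [0.011, -0.002, 0.0], [0.012, 0.001, 0.0]]
end [0.6031 0.2504 0.0878]
```

Emit:
jog_arm(
  dr=[
    [0.001,0.001,0],
    [0,0,0],
    [0,0,0],
    [0,0,0],
    [0,0,0],
    [0,0,0],
    [0,0,0],
    [0,0,0],
    [0,0,0],
    [0,0,0],
  ],
  slide=[
    [-0.006,-0.01,0.001],
    [-0.005,-0.01,0.0],
    [-0.002,-0.012,0.0],
    [0.0,-0.012,0.0],
    [0.004,-0.011,0.0],
    [0.006,-0.01,0.0],
    [0.009,-0.007,0.0],
    [0.011,-0.006,0.0],
    [0.011,-0.002,0.0],
    [0.012,0.001,0.0],
  ],
  gripper=[-1,-1,-1,-1,-1,-1,-1,-1,-1,-1],
)

```text
time_s: 23.7
position: [0.6045, 0.2494, 0.0883]
tool_rot: [[0.999, -0.034, -0.003], [-0.034, -0.999, -0.003], [-0.003, 0.003, -1.0]]
ft_force: [-7.5, -15.1, 5.9]
grip_width: 0.0165
```

```bash
python3 circ.py 18 10 .593 .207; python3 - <<'E'
from h import *
d=get("side","9");crop(d,220,110,320,230,5,"c9")
E
```

```text
23.7 [0.6045 0.2494 0.0883] ang 74.8 r 0.0439 f [ -7.5 -15.1   5.9] w 0.0165 radial -16.6 tang(cw) -3.2
dr [[0.003, 0.003, 0.001], [0.0, 0.0, 0.0], [0.0, 0.0, 0.0], [0.0, 0.0, 0.0], [0.0, 0.0, 0.0], [0.0, 0.0, 0.0], [0.0, 0.0, 0.0], [0.0, 0.0, 0.0], [0.0, 0.0, 0.0], [0.0, 0.0, 0.0]]
sl [[0.013, 0.004, 0.001], [0.011, 0.009, 0.0], [0.007, 0.012, 0.0], [0.004, 0.014, 0.0], [-0.001, 0.014, 0.0], [-0.006, 0.013, 0.0], [-0.009, 0.011, 0.0], [-0.012, 0.007, 0.0], [-0.013, 0.004, 0.0], [-0.014, -0.001, 0.0]]
end [0.5815 0.1631 0.0873]
```

View pics/c9.png

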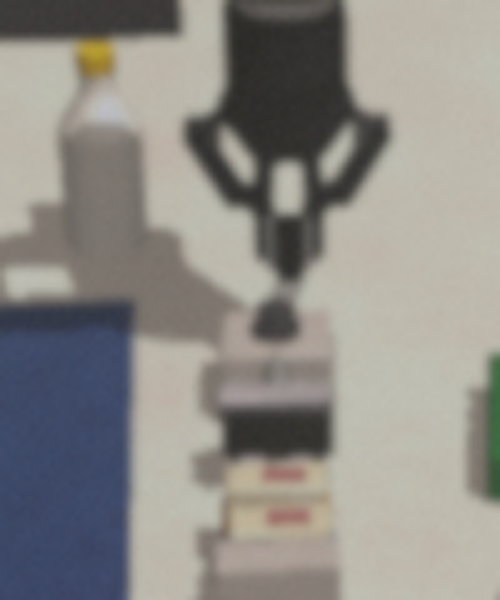

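```bash
python3 - <<'E'
import numpy as np
from scipy.optimize import least_squares
p=np.array([[.5693,.2438],[.6345,.2217],[.5614,.1729],[.6045,.2494]])
r=least_squares(lambda c:np.hypot(*(p-c[:2]).T)-.045,[.592,.206]);print(r.x,r.fun)
E
python3 circ.py 18 10 .5925 .2055
```

```text
[0.59260011 0.20558864] [-0.00024507 -0.00010928  0.00018843  0.00039871]
23.75 [0.6061 0.2487 0.0883] ang 72.5 r 0.0453 f [ -2.6 -11.6   5.5] w 0.017 radial -11.8 tang(cw) 1.0
dr [[0.003, 0.002, 0.0], [0.0, 0.0, 0.0], [0.0, 0.0, 0.0], [0.0, 0.0, 0.0], [0.0, 0.0, 0.0], [0.0, 0.0, 0.0], [0.0, 0.0, 0.0], [0.0, 0.0, 0.0], [0.0, 0.0, 0.0], [0.0, 0.0, 0.0]]
sl [[0.013, 0.006, 0.001], [0.01, 0.01, 0.0], [0.007, 0.012, 0.0], [0.003, 0.014, 0.0], [-0.002, 0.014, 0.0], [-0.006, 0.012, 0.0], [-0.009, 0.011, 0.0], [-0.012, 0.007, 0.0], [-0.014, 0.003, 0.0], [-0.014, -0.002, 0.0]]
end [0.5791 0.1626 0.0873]
```

Emit:
jog_arm(
  dr=[
    [0.003,0.002,0],
    [0,0,0],
    [0,0,0],
    [0,0,0],
    [0,0,0],
    [0,0,0],
    [0,0,0],
    [0,0,0],
    [0,0,0],
    [0,0,0],
  ],
  slide=[
    [0.013,0.007,0],
    [0.01,0.01,0.0],
    [0.007,0.012,0.0],
    [0.003,0.014,0.0],
    [-0.002,0.014,0.0],
    [-0.006,0.012,0.0],
    [-0.009,0.011,0.0],
    [-0.012,0.007,0.0],
    [-0.014,0.003,0.0],
    [-0.014,-0.002,0.0],
  ],
  gripper=[-1,-1,-1,-1,-1,-1,-1,-1,-1,-1],
)

```text
time_s: 24.75
position: [0.5781, 0.1625, 0.0885]
tool_rot: [[0.999, -0.035, 0.004], [-0.035, -0.999, 0.004], [0.004, -0.004, -1.0]]
ft_force: [5.5, 6.4, -0.1]
grip_width: 0.0161
```

```bash
python3 circ.py 18 10 .5926 .2056
```

```text
24.75 [0.5781 0.1625 0.0885] ang -108.6 r 0.0454 f [ 5.5  6.4 -0.1] w 0.0161 radial -7.8 tang(cw) -3.2
dr [[-0.004, -0.004, 0.0], [0.0, 0.0, 0.0], [0.0, 0.0, 0.0], [0.0, 0.0, 0.0], [0.0, 0.0, 0.0], [0.0, 0.0, 0.0], [0.0, 0.0, 0.0], [0.0, 0.0, 0.0], [0.0, 0.0, 0.0], [0.0, 0.0, 0.0]]
sl [[-0.013, -0.006, 0.001], [-0.01, -0.01, 0.0], [-0.006, -0.013, 0.0], [-0.003, -0.013, 0.0], [0.002, -0.014, 0.0], [0.006, -0.013, 0.0], [0.01, -0.01, 0.0], [0.012, -0.007, 0.0], [0.014, -0.003, 0.0], [0.014, 0.002, 0.0]]
end [0.6072 0.2486 0.0874]
```

Emit:
jog_arm(
  dr=[
    [-0.002,-0.002,0],
    [0,0,0],
    [0,0,0],
    [0,0,0],
    [0,0,0],
    [0,0,0],
    [0,0,0],
    [0,0,0],
    [0,0,0],
    [0,0,0],
  ],
  slide=[
    [-0.013,-0.007,0],
    [-0.01,-0.01,0.0],
    [-0.006,-0.013,0.0],
    [-0.003,-0.013,0.0],
    [0.002,-0.014,0.0],
    [0.006,-0.013,0.0],
    [0.01,-0.01,0.0],
    [0.012,-0.007,0.0],
    [0.014,-0.003,0.0],
    [0.014,0.002,0.0],
  ],
  gripper=[-1,-1,-1,-1,-1,-1,-1,-1,-1,-1],
)

```text
time_s: 25.75
position: [0.606, 0.2491, 0.0881]
tool_rot: [[0.999, -0.033, -0.004], [-0.033, -0.999, -0.004], [-0.004, 0.004, -1.0]]
ft_force: [-7.8, -17.3, 11.2]
grip_width: 0.016
```

```bash
python3 circ.py 18 10 .5926 .2056
```

```text
25.75 [0.606  0.2491 0.0881] ang 72.9 r 0.0455 f [ -7.8 -17.3  11.2] w 0.016 radial -18.8 tang(cw) -2.3
dr [[0.004, 0.004, 0.001], [0.0, 0.0, 0.0], [0.0, 0.0, 0.0], [0.0, 0.0, 0.0], [0.0, 0.0, 0.0], [0.0, 0.0, 0.0], [0.0, 0.0, 0.0], [0.0, 0.0, 0.0], [0.0, 0.0, 0.0], [0.0, 0.0, 0.0]]
sl [[0.013, 0.006, 0.001], [0.01, 0.01, 0.0], [0.007, 0.012, 0.0], [0.003, 0.014, 0.0], [-0.001, 0.014, 0.0], [-0.006, 0.013, 0.0], [-0.01, 0.01, 0.0], [-0.012, 0.007, 0.0], [-0.014, 0.003, 0.0], [-0.014, -0.002, 0.0]]
end [0.579  0.163  0.0871]
```

Emit:
jog_arm(
  dr=[
    [0.002,0.002,0],
    [0,0,0],
    [0,0,0],
    [0,0,0],
    [0,0,0],
    [0,0,0],
    [0,0,0],
    [0,0,0],
    [0,0,0],
    [0,0,0],
  ],
  slide=[
    [0.013,0.008,-0.001],
    [0.01,0.01,0.0],
    [0.007,0.012,0.0],
    [0.003,0.014,0.0],
    [-0.001,0.014,0.0],
    [-0.006,0.013,0.0],
    [-0.01,0.01,0.0],
    [-0.012,0.007,0.0],
    [-0.014,0.003,0.0],
    [-0.014,-0.002,0.0],
  ],
  gripper=[-1,-1,-1,-1,-1,-1,-1,-1,-1,-1],
)

```text
time_s: 26.75
position: [0.579, 0.1621, 0.0885]
tool_rot: [[0.999, -0.035, 0.003], [-0.035, -0.999, 0.005], [0.003, -0.005, -1.0]]
ft_force: [6.6, 11.6, -3.8]
grip_width: 0.0165
```

```bash
python3 circ.py 18 10 .5926 .2056
```

```text
26.75 [0.579  0.1621 0.0885] ang -107.4 r 0.0456 f [ 6.6 11.6 -3.8] w 0.0165 radial -13.1 tang(cw) -2.9
dr [[-0.005, -0.003, 0.0], [0.0, 0.0, 0.0], [0.0, 0.0, 0.0], [0.0, 0.0, 0.0], [0.0, 0.0, 0.0], [0.0, 0.0, 0.0], [0.0, 0.0, 0.0], [0.0, 0.0, 0.0], [0.0, 0.0, 0.0], [0.0, 0.0, 0.0]]
sl [[-0.013, -0.006, 0.001], [-0.01, -0.01, 0.0], [-0.007, -0.012, 0.0], [-0.003, -0.014, 0.0], [0.002, -0.014, 0.0], [0.006, -0.013, 0.0], [0.009, -0.01, 0.0], [0.012, -0.007, 0.0], [0.014, -0.003, 0.0], [0.014, 0.002, 0.0]]
end [0.606  0.2482 0.0875]
```

Emit:
jog_arm(
  dr=[
    [-0.002,-0.002,0],
    [0,0,0],
    [0,0,0],
    [0,0,0],
    [0,0,0],
    [0,0,0],
    [0,0,0],
    [0,0,0],
    [0,0,0],
    [0,0,0],
  ],
  slide=[
    [-0.013,-0.006,0],
    [-0.01,-0.01,0.0],
    [-0.007,-0.012,0.0],
    [-0.003,-0.014,0.0],
    [0.002,-0.014,0.0],
    [0.006,-0.013,0.0],
    [0.009,-0.01,0.0],
    [0.012,-0.007,0.0],
    [0.014,-0.003,0.0],
    [0.014,0.002,0.0],
  ],
  gripper=[-1,-1,-1,-1,-1,-1,-1,-1,-1,-1],
)

```text
time_s: 27.75
position: [0.6056, 0.2487, 0.0884]
tool_rot: [[0.999, -0.033, -0.004], [-0.033, -0.999, -0.0], [-0.004, 0.0, -1.0]]
ft_force: [-4.0, -6.1, 4.2]
grip_width: 0.0165
```

```bash
python3 circ.py 18 10 .5926 .2056;python3 - <<'E'
from h import *
d=get("side","10");crop(d,220,110,320,230,5,"c10")
E
```

```text
27.75 [0.6056 0.2487 0.0884] ang 73.2 r 0.0451 f [-4.  -6.1  4.2] w 0.0165 radial -7.0 tang(cw) -2.1
dr [[0.0, 0.004, 0.002], [0.0, 0.0, 0.0], [0.0, 0.0, 0.0], [0.0, 0.0, 0.0], [0.0, 0.0, 0.0], [0.0, 0.0, 0.0], [0.0, 0.0, 0.0], [0.0, 0.0, 0.0], [0.0, 0.0, 0.0], [0.0, 0.0, 0.0]]
sl [[0.013, 0.006, 0.001], [0.01, 0.009, 0.0], [0.007, 0.012, 0.0], [0.003, 0.014, 0.0], [-0.001, 0.014, 0.0], [-0.006, 0.013, 0.0], [-0.009, 0.01, 0.0], [-0.012, 0.008, 0.0], [-0.014, 0.003, 0.0], [-0.014, -0.002, 0.0]]
end [0.5796 0.1626 0.0874]
```

View pics/c10.png

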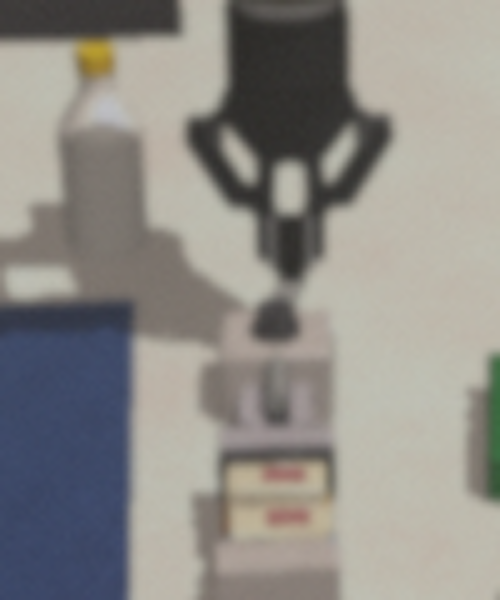

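Emit:
jog_arm(
  dr=[
    [0,0.002,0.001],
    [0,0,0],
    [0,0,0],
    [0,0,0],
    [0,0,0],
    [0,0,0],
    [0,0,0],
    [0,0,0],
    [0,0,0],
    [0,0,0],
  ],
  slide=[
    [0.013,0.006,0],
    [0.01,0.009,0.0],
    [0.007,0.012,0.0],
    [0.003,0.014,0.0],
    [-0.001,0.014,0.0],
    [-0.006,0.013,0.0],
    [-0.009,0.01,0.0],
    [-0.012,0.008,0.0],
    [-0.014,0.003,0.0],
    [-0.014,-0.002,0.0],
  ],
  gripper=[-1,-1,-1,-1,-1,-1,-1,-1,-1,-1],
)

```text
time_s: 28.8
position: [0.5801, 0.1618, 0.0885]
tool_rot: [[0.999, -0.036, 0.003], [-0.036, -0.999, 0.003], [0.003, -0.003, -1.0]]
ft_force: [6.4, 9.1, -3.6]
grip_width: 0.0162
```

```bash
python3 circ.py 14 10 .5926 .2056
```

```text
28.8 [0.5801 0.1618 0.0885] ang -105.9 r 0.0455 f [ 6.4  9.1 -3.6] w 0.0162 radial -10.5 tang(cw) -3.6
dr [[-0.003, -0.003, -0.001], [0.0, 0.0, 0.0], [0.0, 0.0, 0.0], [0.0, 0.0, 0.0], [0.0, 0.0, 0.0], [0.0, 0.0, 0.0], [0.0, 0.0, 0.0], [0.0, 0.0, 0.0], [0.0, 0.0, 0.0], [0.0, 0.0, 0.0]]
sl [[-0.01, -0.004, 0.001], [-0.009, -0.007, 0.0], [-0.007, -0.008, 0.0], [-0.005, -0.01, 0.0], [-0.003, -0.01, 0.0], [0.0, -0.011, 0.0], [0.003, -0.011, 0.0], [0.005, -0.01, 0.0], [0.008, -0.008, 0.0], [0.009, -0.006, 0.0]]
end [0.5741 0.2471 0.0875]
```

Emit:
jog_arm(
  dr=[
    [-0.002,-0.002,-0.001],
    [0,0,0],
    [0,0,0],
    [0,0,0],
    [0,0,0],
    [0,0,0],
    [0,0,0],
    [0,0,0],
    [0,0,0],
    [0,0,0],
  ],
  slide=[
    [-0.01,-0.004,0],
    [-0.009,-0.007,0.0],
    [-0.007,-0.008,0.0],
    [-0.005,-0.01,0.0],
    [-0.003,-0.01,0.0],
    [0.0,-0.011,0.0],
    [0.003,-0.011,0.0],
    [0.005,-0.01,0.0],
    [0.008,-0.008,0.0],
    [0.009,-0.006,0.0],
  ],
  gripper=[-1,-1,-1,-1,-1,-1,-1,-1,-1,-1],
)

```text
time_s: 29.8
position: [0.5744, 0.247, 0.0883]
tool_rot: [[0.999, -0.034, -0.002], [-0.034, -0.999, -0.004], [-0.001, 0.004, -1.0]]
ft_force: [2.0, -13.6, 1.7]
grip_width: 0.0164
```

```bash
python3 circ.py 6 10 .5926 .2056
```

```text
29.8 [0.5744 0.247  0.0883] ang 113.7 r 0.0452 f [  2.  -13.6   1.7] w 0.0164 radial -13.2 tang(cw) -3.6
dr [[0.004, 0.001, 0.001], [0.0, 0.0, 0.0], [0.0, 0.0, 0.0], [0.0, 0.0, 0.0], [0.0, 0.0, 0.0], [0.0, 0.0, 0.0], [0.0, 0.0, 0.0], [0.0, 0.0, 0.0], [0.0, 0.0, 0.0], [0.0, 0.0, 0.0]]
sl [[0.004, -0.002, 0.001], [0.005, -0.001, 0.0], [0.005, -0.001, 0.0], [0.004, 0.0, 0.0], [0.005, 0.0, 0.0], [0.005, 0.0, 0.0], [0.004, 0.002, 0.0], [0.005, 0.001, 0.0], [0.004, 0.002, 0.0], [0.004, 0.003, 0.0]]
end [0.6193 0.2414 0.0873]
```

Emit:
jog_arm(
  dr=[
    [0.002,0,0],
    [0,0,0],
    [0,0,0],
    [0,0,0],
    [0,0,0],
    [0,0,0],
    [0,0,0],
    [0,0,0],
    [0,0,0],
    [0,0,0],
  ],
  slide=[
    [0.004,-0.001,0],
    [0.005,-0.001,0.0],
    [0.005,-0.001,0.0],
    [0.004,0.0,0.0],
    [0.005,0.0,0.0],
    [0.005,0.001,0.0],
    [0.004,0.002,0.0],
    [0.005,0.001,0.0],
    [0.004,0.002,0.0],
    [0.004,0.003,0.0],
  ],
  gripper=[-1,-1,-1,-1,-1,-1,-1,-1,-1,-1],
)

```text
time_s: 30.8
position: [0.6154, 0.2441, 0.0883]
tool_rot: [[0.999, -0.032, -0.009], [-0.032, -0.999, 0.007], [-0.009, -0.006, -1.0]]
ft_force: [-14.4, 15.9, 8.9]
grip_width: 0.0161
```

```bash
python3 circ.py 3 10 .5926 .2056;python3 - <<'E'
from h import *
d=get("side","11");crop(d,220,110,320,230,5,"c11")
E
```

```text
30.8 [0.6154 0.2441 0.0883] ang 59.4 r 0.0447 f [-14.4  15.9   8.9] w 0.0161 radial 6.3 tang(cw) -20.5
dr [[-0.006, 0.009, 0.003], [0.0, 0.0, 0.0], [0.0, 0.0, 0.0], [0.0, 0.0, 0.0], [0.0, 0.0, 0.0], [0.0, 0.0, 0.0], [0.0, 0.0, 0.0], [0.0, 0.0, 0.0], [0.0, 0.0, 0.0], [0.0, 0.0, 0.0]]
sl [[0.002, 0.001, 0.001], [0.002, 0.001, 0.0], [0.002, 0.002, 0.0], [0.002, 0.001, 0.0], [0.002, 0.002, 0.0], [0.001, 0.001, 0.0], [0.002, 0.002, 0.0], [0.001, 0.002, 0.0], [0.002, 0.002, 0.0], [0.001, 0.002, 0.0]]
end [0.6318 0.2275 0.0873]
```

View pics/c11.png

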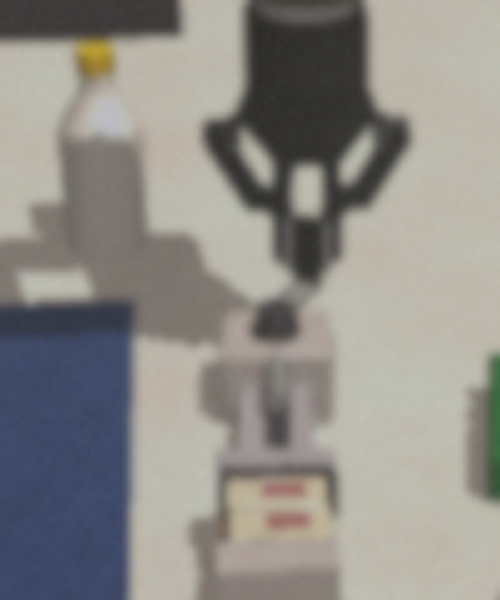

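Emit:
jog_arm(
  dr=[
    [0,0,0],
    [0,0,0],
    [0,0,0],
    [0,0,0],
    [0,0,0],
    [0,0,0],
    [0,0,0],
    [0,0,0],
    [0,0,0],
    [0,0,0],
  ],
  slide=[
    [-0.001,-0.001,0],
    [-0.001,-0.001,0],
    [0,0,0],
    [0,0,0],
    [0,0,0],
    [0,0,-0.01],
    [0,0,-0.02],
    [0,0,-0.03],
    [0,0,-0.03],
    [0,0,-0.03],
  ],
  gripper=[-1,-1,-0.5,0,0.2,0.2,0.2,0.2,0.2,0.2],
)

```text
time_s: 31.85
position: [0.6171, 0.2422, 0.2105]
tool_rot: [[0.999, -0.034, -0.0], [-0.034, -0.999, 0.002], [-0.0, -0.002, -1.0]]
ft_force: [-0.1, 0.7, 0.2]
grip_width: 0.0513
```

```bash
python3 go.py;python3 - <<'E'
from h import *
d=get("side","12");crop(d,220,110,320,230,5,"c12")
d=get("top","12");crop(d,178,180,298,250,6,"c12t")
E
```

```text
31.85 [0.6171 0.2422 0.2105] yaw -1.95 [-0.1  0.7  0.2] 0.0513
```

View pics/c12.png

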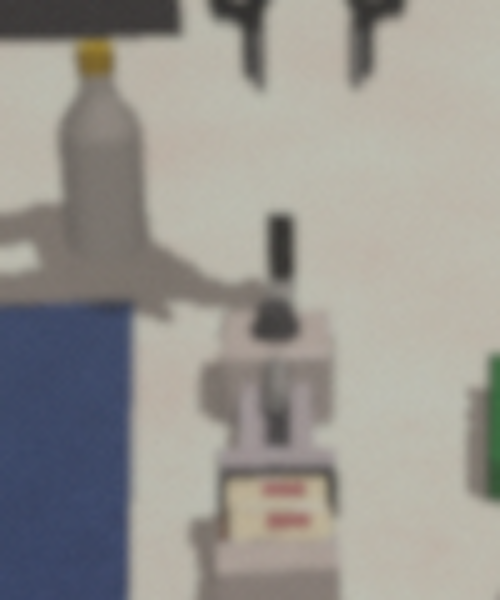

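View pics/c12t.png

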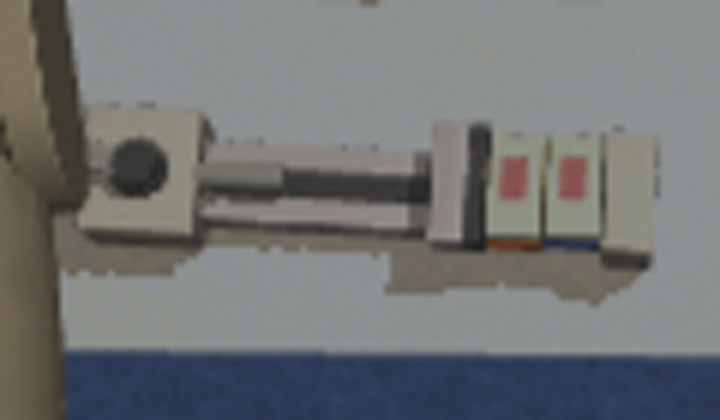

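View pics/side_12.png

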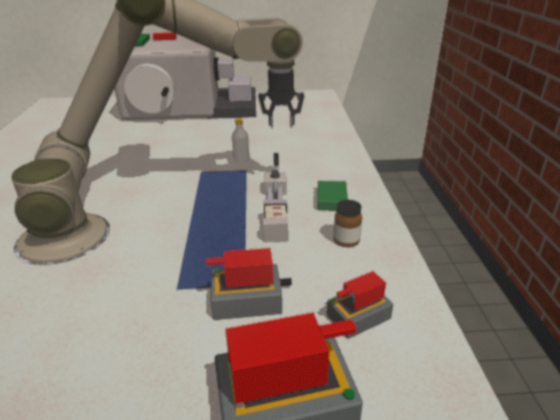

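```bash
python3 - <<'E'
from h import *
s=load("side","12");g=lambda x,y:(220+(x+.5)/5-.5,110+(y+.5)/5-.5)
p=plane(s,g(281,216),.109);q=plane(s,g(280,280),.067)
for v in(p,q):
    d=v[:2]-[.5926,.2056];print(v.round(4),np.degrees(np.arctan2(d[1],d[0])),np.hypot(*d))
# reference: first image, gripped angle 121 known
s0=load("side","0");v=plane(s0,(245+121.5/5.5-.5,145+50/5.5-.5),.109);d=v[:2]-[.5926,.2056];print(v,np.degrees(np.arctan2(d[1],d[0])),np.hypot(*d))
E
```

```text
[0.5986 0.259  0.109 ] 83.5701426833539 0.05374390917721484
[0.5968 0.2527 0.067 ] 84.8894151194863 0.04728515958679513
[0.56925356 0.25566041 0.109     ] 115.0027089284098 0.055236771547102985
```

```bash
python3 go.py 0.599,0.2495,0.15,-2,5 0.599,0.2495,0.0885,-2,5
```

```text
31.95 [0.6185 0.2425 0.2141] yaw -1.94 [-0.4  0.3  0.4] 0.0511
dr [[-0.001, -0.002, 0.0], [-0.001, -0.002, 0.0], [-0.001, -0.001, 0.0], [0.0, -0.002, 0.001], [-0.001, -0.001, 0.0], [0.0, 0.0, 0.0], [0.0, 0.0, 0.0], [0.0, 0.0, 0.0], [0.0, 0.0, 0.0], [0.0, 0.0, 0.0]]
sl [[-0.004, -0.001, 0.013], [-0.004, -0.001, 0.013], [-0.004, -0.001, 0.013], [-0.004, -0.002, 0.013], [-0.004, -0.001, 0.012], [0.0, 0.0, 0.012], [0.0, 0.0, 0.012], [0.0, 0.0, 0.013], [0.0, 0.0, 0.012], [0.0, 0.0, 0.013]]
end [0.5991 0.2493 0.088 ]
```

Emit:
jog_arm(
  dr=[
    [-0.001,-0.002,0.0],
    [-0.001,-0.002,0.0],
    [-0.001,-0.001,0.0],
    [0.0,-0.002,0],
    [0,-0.001,0.0],
    [0.0,0.0,0.0],
    [0.0,0.0,0.0],
    [0.0,0.0,0.0],
    [0.0,0.0,0.0],
    [0.0,0.0,0.0],
  ],
  slide=[
    [-0.004,-0.001,0.013],
    [-0.004,-0.001,0.013],
    [-0.004,-0.001,0.013],
    [-0.004,-0.002,0.013],
    [-0.004,-0.001,0.012],
    [0.0,0.0,0.012],
    [0.0,0.0,0.012],
    [0.0,0.0,0.013],
    [0.0,0.0,0.012],
    [0.0,0.0,0.012],
  ],
  gripper=[0,0,0,0,0,0,0,0,0,0],
)

```text
time_s: 32.95
position: [0.5964, 0.2484, 0.0823]
tool_rot: [[0.999, -0.034, -0.01], [-0.034, -0.999, -0.001], [-0.009, 0.002, -1.0]]
ft_force: [1.0, 0.6, 0.2]
grip_width: 0.0426
```

```bash
python3 go.py;python3 - <<'E'
from h import *
d=get("side","13");crop(d,220,110,320,230,5,"c13")
E
```

```text
32.95 [0.5964 0.2484 0.0823] yaw -1.96 [1.  0.6 0.2] 0.0426
```

View pics/c13.png

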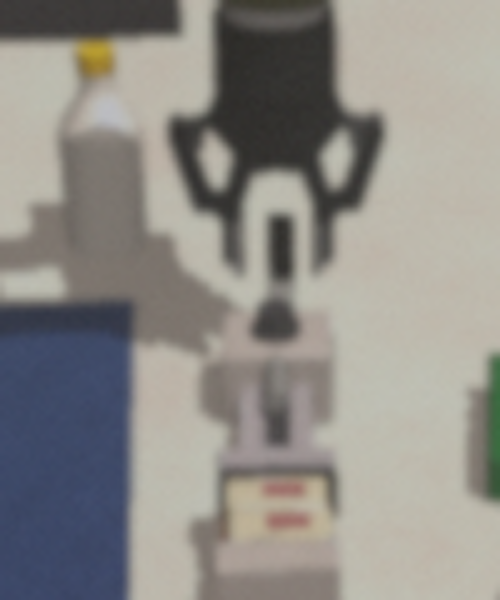

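Emit:
jog_arm(
  dr=[
    [0,0.002,0],
    [0,0.002,0],
    [0,0.002,0],
    [0,0.001,0],
    [0,0.001,0],
    [0,0,0],
    [0,0,0],
    [0,0,0],
    [0,0,0],
    [0,0,0],
  ],
  slide=[
    [0.003,0,-0.002],
    [0.003,0,-0.002],
    [0.003,0,0],
    [0.003,0,0],
    [0.002,0,0],
    [0.002,0.001,0],
    [0.002,0.001,0],
    [0.002,0.001,0],
    [0.002,0.001,0],
    [0.002,0.001,0],
  ],
  gripper=[0,0,0,0,0,0,0,0,0,0],
)

```text
time_s: 34.0
position: [0.6182, 0.243, 0.0873]
tool_rot: [[0.999, -0.033, -0.007], [-0.033, -0.999, -0.002], [-0.007, 0.002, -1.0]]
ft_force: [-12.2, 0.6, 5.3]
grip_width: 0.0429
```

Emit:
jog_arm(
  dr=[
    [0,0,0],
    [0,0,0],
    [0,0,0],
    [0,0,0],
    [0,0,0],
    [0,0,0],
    [0,0,0],
    [0,0,0],
    [0,0,0],
    [0,0,0],
  ],
  slide=[
    [0.001,0,0],
    [0.001,0.001,0],
    [0.001,0,0],
    [0.001,0.001,0],
    [0.001,0,0],
    [0.001,0.001,0],
    [0,0,0],
    [0,0,0],
    [0,0,0],
    [0,0,0],
  ],
  gripper=[0,0,0,0,0,0,0,0,0,0],
)

```text
time_s: 35.0
position: [0.6229, 0.2397, 0.0871]
tool_rot: [[0.999, -0.033, -0.01], [-0.033, -0.999, -0.003], [-0.01, 0.003, -1.0]]
ft_force: [-15.4, -0.8, 7.8]
grip_width: 0.0427
```

```bash
python3 go.py;python3 - <<'E'
from h import *
d=get("side","14");crop(d,220,110,320,230,5,"c14")
E
```

```text
35.0 [0.6229 0.2397 0.0871] yaw -1.89 [-15.4  -0.8   7.8] 0.0427
```

View pics/c14.png

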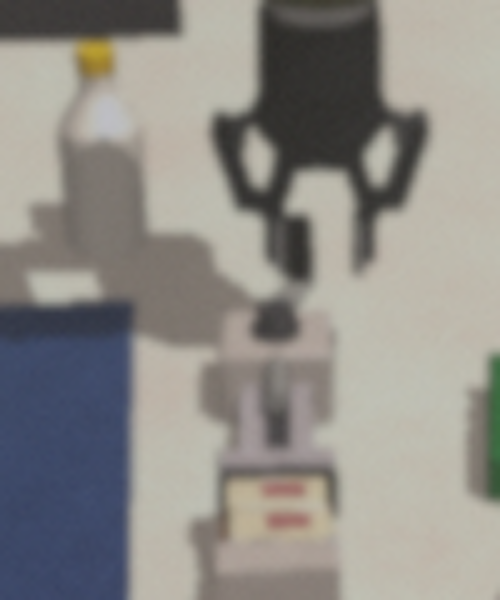

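Emit:
jog_arm(
  dr=[
    [0,0,0],
    [0,0,0],
    [0,0,0],
    [0,0,0],
    [0,0,0],
    [0,0,0],
    [0,0,0],
    [0,0,0],
    [0,0,0],
    [0,0,0],
  ],
  slide=[
    [-0.001,0,0],
    [-0.001,0,0],
    [-0.001,0,0],
    [-0.001,0,0],
    [-0.001,0,0],
    [-0.001,0,0],
    [-0.001,0,0],
    [0,0,0],
    [0,0,0],
    [0,0,0],
  ],
  gripper=[0,0,0,0,0,0,0,0,0,0],
)

```text
time_s: 36.05
position: [0.6178, 0.2396, 0.0873]
tool_rot: [[0.999, -0.034, -0.005], [-0.034, -0.999, -0.002], [-0.005, 0.003, -1.0]]
ft_force: [-6.8, -0.4, 2.8]
grip_width: 0.0427
```

```bash
python3 go.py;python3 - <<'E'
from h import *
d=get("side","15");crop(d,220,110,320,230,5,"c15")
E
```

```text
36.05 [0.6178 0.2396 0.0873] yaw -1.92 [-6.8 -0.4  2.8] 0.0427
```

View pics/c15.png

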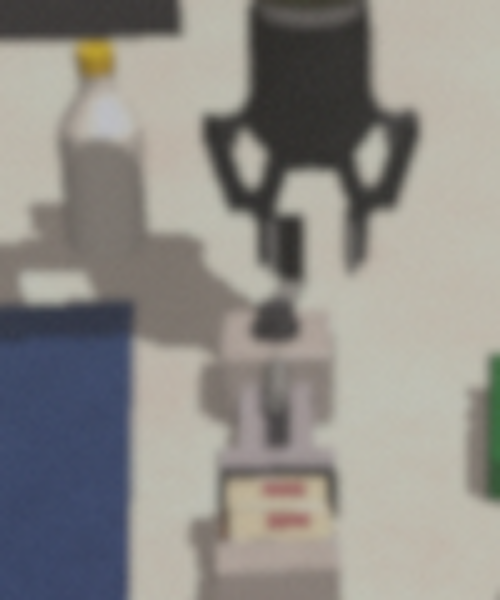

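Emit:
jog_arm(
  dr=[
    [0,0,0],
    [0,0,0],
    [0,0,0],
    [0,0,0],
    [0,0,0],
    [0,0,0],
    [0,0,0],
    [0,0,0],
    [0,0,0],
    [0,0,0],
  ],
  slide=[
    [-0.002,0,0],
    [-0.002,0,0],
    [-0.002,0,0],
    [-0.002,0,0],
    [-0.002,0,0],
    [-0.002,0,0],
    [-0.001,0,0],
    [-0.001,0,0],
    [0,0,0],
    [0,0,0],
  ],
  gripper=[0,0,0,0,0,0,0,0,0,0],
)

```text
time_s: 37.1
position: [0.6051, 0.2402, 0.0873]
tool_rot: [[0.999, -0.034, -0.001], [-0.034, -0.999, -0.002], [-0.001, 0.002, -1.0]]
ft_force: [-0.5, 0.0, 0.8]
grip_width: 0.0426
```

```bash
python3 go.py;python3 - <<'E'
from h import *
d=get("side","16");crop(d,220,110,320,230,5,"c16")
E
```

```text
37.1 [0.6051 0.2402 0.0873] yaw -1.95 [-0.5  0.   0.8] 0.0426
```

View pics/c16.png

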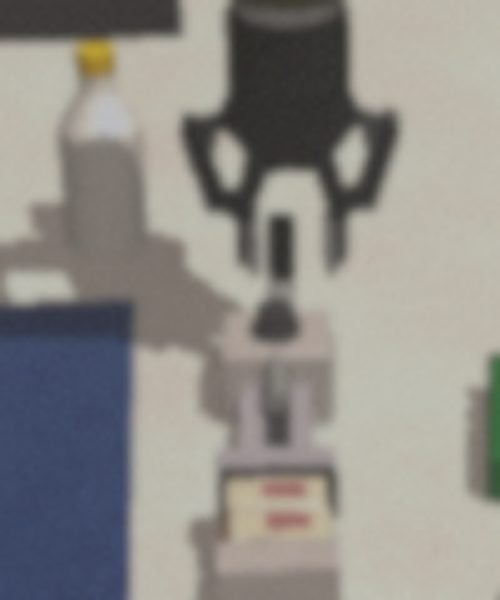

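```bash
python3 - <<'E'
from h import *
t=get("top","17");s=get("side","17")
crop(t,330,180,400,270,6.5,"c17t");crop(s,195,235,300,325,7,"c17s")
E
```

```text
(no output)
```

View pics/c17t.png

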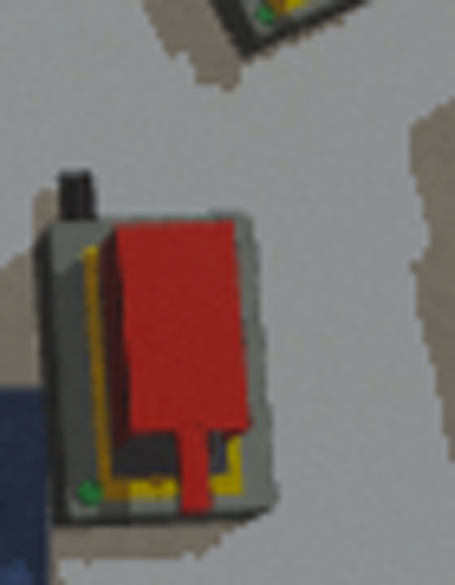

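View pics/c17s.png

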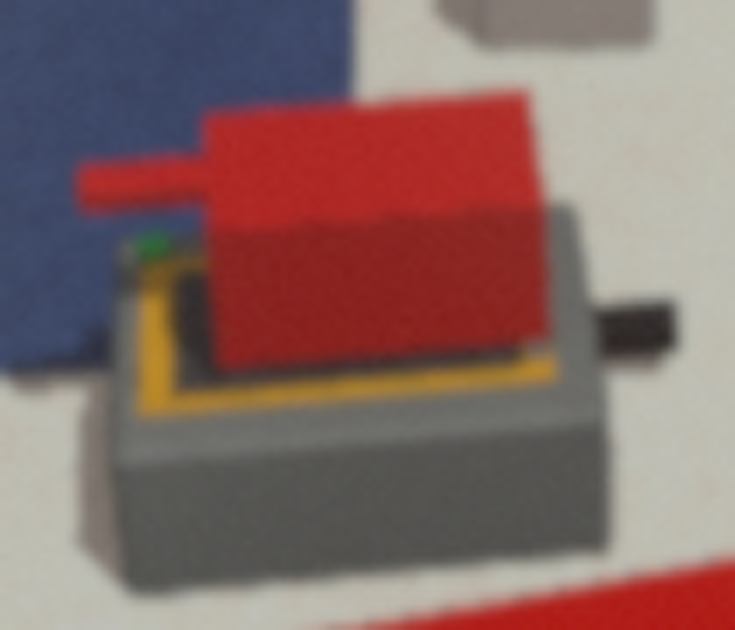

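Emit:
jog_arm(
  dr=[
    [0,0,0],
    [0,0,0],
    [0,0,0],
    [0,0,0],
    [0,0,0],
    [0,0,0],
    [0,0,0],
    [0,0,0],
    [0,0,0],
    [0,0,0],
  ],
  slide=[
    [0,0,-0.005],
    [0,0,-0.01],
    [0,0,-0.02],
    [0,0,-0.03],
    [0,0,-0.03],
    [0,0,-0.03],
    [0,0,-0.02],
    [0,0,-0.01],
    [0,0,0],
    [0,0,0],
  ],
  gripper=[0,0,0,0,0,0,0,0,0,0],
)

```text
time_s: 38.25
position: [0.605, 0.2404, 0.2414]
tool_rot: [[0.999, -0.034, -0.003], [-0.034, -0.999, -0.002], [-0.003, 0.002, -1.0]]
ft_force: [1.7, 0.1, 0.4]
grip_width: 0.0426
```

```bash
python3 - <<'E'
from h import *
t=load("top","17");s=load("side","17")
T=lambda x,y:(330+(x+.5)/6.5-.5,180+(y+.5)/6.5-.5)
S=lambda x,y:(195+(x+.5)/7-.5,235+(y+.5)/7-.5)
for n,p,z in(("tabtip",(196,512),.125),("tabroot",(193,430),.125),("gTL",(118,228),.125),("gTR",(233,222),.125),("gBR",(248,430),.125),("gBL",(130,432),.125),("bTL",(52,222),.06),("bTR",(248,212),.06),("bBR",(273,500),.06),("bBL",(60,518),.06),):
    print(n,plane(t,T(*p),z).round(4))
for n,p,z in(("tabtip topL",(77,165),.125),("tabtip midbottom",(82,212),.115),("gfrontnear",(212,225),.125),("gfrontfar",(203,112),.125),("gbackfar",(528,92),.125),("gbacknear",(543,205),.125),("bnearfront",(120,462),.06),("bnearback",(603,425),.06),("bfarback",(572,205),.06)):
    print(n,plane(s,S(*p),z).round(4))
print(tri(t,T(196,512),s,S(78,175)))
print("gfrontfar",tri(t,T(130,432),s,S(203,112)),"gfrontnear",tri(t,T(248,430),s,S(212,225)),"gbackfar",tri(t,T(118,228),s,S(528,92)),"gbacknear",tri(t,T(233,222),s,S(543,205)))
E
```

```text
tabtip [ 0.427  -0.2934  0.125 ]
tabroot [ 0.4655 -0.293   0.125 ]
gTL [ 0.5617 -0.2599  0.125 ]
gTR [ 0.5652 -0.3149  0.125 ]
gBR [ 0.4657 -0.3189  0.125 ]
gBL [ 0.4643 -0.2634  0.125 ]
bTL [ 0.5772 -0.2375  0.06  ]
bTR [ 0.5832 -0.3359  0.06  ]
bBR [ 0.4393 -0.3437  0.06  ]
bBL [ 0.4296 -0.2389  0.06  ]
tabtip topL [ 0.4241 -0.2853  0.125 ]
tabtip midbottom [ 0.4254 -0.2953  0.115 ]
gfrontnear [ 0.4659 -0.3168  0.125 ]
gfrontfar [ 0.4606 -0.262   0.125 ]
gbackfar [ 0.5605 -0.2597  0.125 ]
gbacknear [ 0.5628 -0.3151  0.125 ]
bnearfront [ 0.435  -0.3446  0.06  ]
bnearback [ 0.5781 -0.3398  0.06  ]
bfarback [ 0.5741 -0.2356  0.06  ]
(array([ 0.42604914, -0.29307222,  0.12745389]), np.float64(0.0015113024431236894))
gfrontfar (array([ 0.46242186, -0.26340399,  0.1264277 ]), np.float64(0.0033542883704192608)) gfrontnear (array([ 0.46581628, -0.31858692,  0.12642038]), np.float64(0.0006166760194889051)) gbackfar (array([ 0.56108386, -0.25988509,  0.12525406]), np.float64(0.0011735793437609857)) gbacknear (array([ 0.56394607, -0.31492426,  0.12516116]), np.float64(0.002374871135569439))
```

```bash
python3 go.py 0.44,-0.292,0.20,-88,20
```

```text
38.25 [0.605  0.2404 0.2414] yaw -1.95 [1.7 0.1 0.4] 0.0426
dr [[0.0, 0.0, 0.075], [0.0, 0.0, 0.075], [0.0, 0.0, 0.075], [0.0, 0.0, 0.075], [0.0, 0.0, 0.075], [0.0, 0.0, 0.075], [0.0, 0.0, 0.075], [0.0, 0.0, 0.075], [0.0, 0.0, 0.075], [0.0, 0.0, 0.075]]
sl [[-0.007, 0.027, 0.002], [-0.005, 0.027, 0.002], [-0.003, 0.028, 0.002], [-0.001, 0.028, 0.002], [0.001, 0.028, 0.002], [0.003, 0.028, 0.002], [0.005, 0.027, 0.002], [0.007, 0.027, 0.002], [0.009, 0.026, 0.002], [0.011, 0.026, 0.002]]
dr [[0.0, 0.0, 0.075], [0.0, 0.0, 0.075], [0.0, 0.0, 0.075], [0.0, 0.0, 0.075], [0.001, 0.0, 0.075], [0.0, 0.0, 0.075], [0.001, 0.0, 0.075], [0.0, 0.0, 0.076], [0.001, -0.001, 0.075], [0.0, 0.0, 0.076]]
sl [[0.013, 0.025, 0.002], [0.015, 0.024, 0.002], [0.016, 0.022, 0.002], [0.018, 0.021, 0.002], [0.02, 0.02, 0.002], [0.021, 0.018, 0.003], [0.022, 0.017, 0.002], [0.024, 0.015, 0.003], [0.024, 0.013, 0.002], [0.026, 0.011, 0.003]]
end [ 0.44   -0.2925  0.1998]
```

Emit:
jog_arm(
  dr=[
    [0.0,0.0,0.075],
    [0.0,0.0,0.075],
    [0.0,0.0,0.075],
    [0.0,0.0,0.075],
    [0.0,0.0,0.075],
    [0.0,0.0,0.075],
    [0.0,0.0,0.075],
    [0.0,0.0,0.075],
    [0.0,0.0,0.075],
    [0.0,0.0,0.075],
  ],
  slide=[
    [-0.007,0.027,0.002],
    [-0.005,0.027,0.002],
    [-0.003,0.028,0.002],
    [-0.001,0.028,0.002],
    [0.001,0.028,0.002],
    [0.003,0.028,0.002],
    [0.005,0.027,0.002],
    [0.007,0.027,0.002],
    [0.009,0.026,0.002],
    [0.011,0.026,0.002],
  ],
  gripper=[0,0,0,0,0,0,0,0,0,0],
)

```text
time_s: 39.25
position: [0.5224, -0.027, 0.2216]
tool_rot: [[0.706, -0.708, -0.004], [-0.708, -0.706, -0.001], [-0.002, 0.003, -1.0]]
ft_force: [0.8, 0.1, -0.2]
grip_width: 0.0426
```

Emit:
jog_arm(
  dr=[
    [0.0,0.0,0.075],
    [0.0,0.0,0.075],
    [0.0,0.0,0.075],
    [0.0,0.0,0.075],
    [0,0.0,0.075],
    [0.0,0.0,0.075],
    [0,0.0,0.075],
    [0.0,0.0,0.076],
    [0,0,0.075],
    [0.0,0.0,0.076],
  ],
  slide=[
    [0.013,0.025,0.002],
    [0.015,0.024,0.002],
    [0.016,0.022,0.002],
    [0.018,0.021,0.002],
    [0.02,0.02,0.002],
    [0.021,0.018,0.003],
    [0.022,0.017,0.002],
    [0.024,0.015,0.003],
    [0.024,0.013,0.002],
    [0.026,0.011,0.003],
  ],
  gripper=[0,0,0,0,0,0,0,0,0,0],
)

```text
time_s: 40.25
position: [0.4395, -0.293, 0.1992]
tool_rot: [[0.032, -0.999, -0.003], [-0.999, -0.032, 0.0], [-0.0, 0.003, -1.0]]
ft_force: [-0.1, -0.5, 0.1]
grip_width: 0.0424
```

```bash
python3 - <<'E'
from h import *
t=get("top","18");s=get("side","18")
crop(s,170,190,310,325,5,"c18s")
E
python3 go.py .4395,-.292,.112,-88,8
```

```text
40.35 [ 0.439  -0.2946  0.1987] yaw -88.29 [-0.4 -0.4  0.8] 0.0429
dr [[0.0, 0.0, -0.001], [0.001, 0.0, -0.001], [0.0, 0.0, 0.0], [0.001, 0.0, -0.001], [0.0, 0.0, 0.0], [0.001, 0.0, -0.001], [0.0, 0.0, 0.0], [0.001, 0.0, -0.001]]
sl [[0.0, 0.0, 0.011], [0.0, 0.0, 0.011], [0.0, 0.0, 0.011], [-0.001, 0.0, 0.011], [0.0, 0.0, 0.011], [-0.001, 0.0, 0.011], [0.0, 0.0, 0.01], [-0.001, -0.001, 0.011]]
end [ 0.4398 -0.2916  0.1117]
```

View pics/c18s.png

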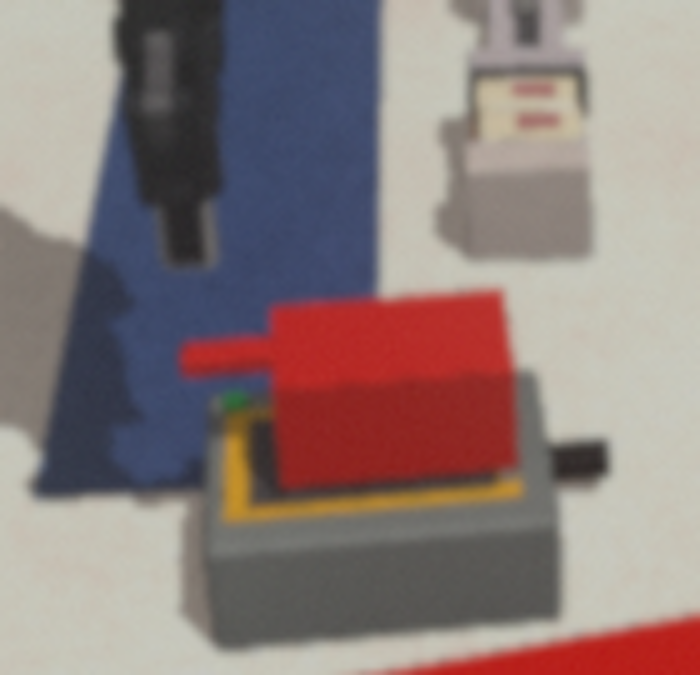

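Emit:
jog_arm(
  dr=[
    [0,0,-0.001],
    [0.001,0,-0.001],
    [0,0,0],
    [0.001,0,-0.001],
    [0,0,0],
    [0,0,0],
    [0,0,0],
    [0,0,0],
    [0,0,0],
    [0,0,0],
  ],
  slide=[
    [-0.001,0.0,0.011],
    [0.0,0.0,0.011],
    [-0.001,0.0,0.011],
    [0,0.0,0.011],
    [-0.001,0.0,0.011],
    [0,0.0,0.011],
    [0.0,0.0,0.01],
    [0,0,0.01],
    [0,0,0],
    [0,0,0],
  ],
  gripper=[0,0,0,0,0,0,0,0,0,0],
  force=25,
)

```text
time_s: 41.35
position: [0.4402, -0.2896, 0.1144]
tool_rot: [[0.038, -0.999, 0.001], [-0.999, -0.038, -0.002], [0.002, -0.001, -1.0]]
ft_force: [-0.1, -0.5, 0.7]
grip_width: 0.0424
```

Emit:
jog_arm(
  dr=[
    [0,0,0],
    [0,0,0],
    [0,0,0],
    [0,0,0],
    [0,0,0],
    [0,0,0],
    [0,0,0],
    [0,0,0],
    [0,0,0],
    [0,0,0],
  ],
  slide=[
    [0,0,0],
    [0,0,0],
    [0,0,0],
    [0,0,0],
    [0,0,0],
    [0,0,0],
    [0,0,0],
    [0,0,0],
    [0,0,0],
    [0,0,0],
  ],
  gripper=[-0.2,-0.4,-0.6,-0.8,-1,-1,-1,-1,-1,-1],
  force=25,
)

```text
time_s: 42.35
position: [0.4402, -0.2904, 0.115]
tool_rot: [[0.037, -0.999, 0.001], [-0.999, -0.037, -0.004], [0.004, -0.001, -1.0]]
ft_force: [-3.1, -5.1, 4.7]
grip_width: 0.0133
```

```bash
python3 - <<'E'
from h import *
t=get("top","19");s=get("side","19")
crop(s,170,190,310,325,5,"c19s")
E
python3 go.py
```

```text
42.45 [ 0.4402 -0.2903  0.115 ] yaw -87.85 [-2.7 -5.   3.6] 0.0136
```

View pics/c19s.png

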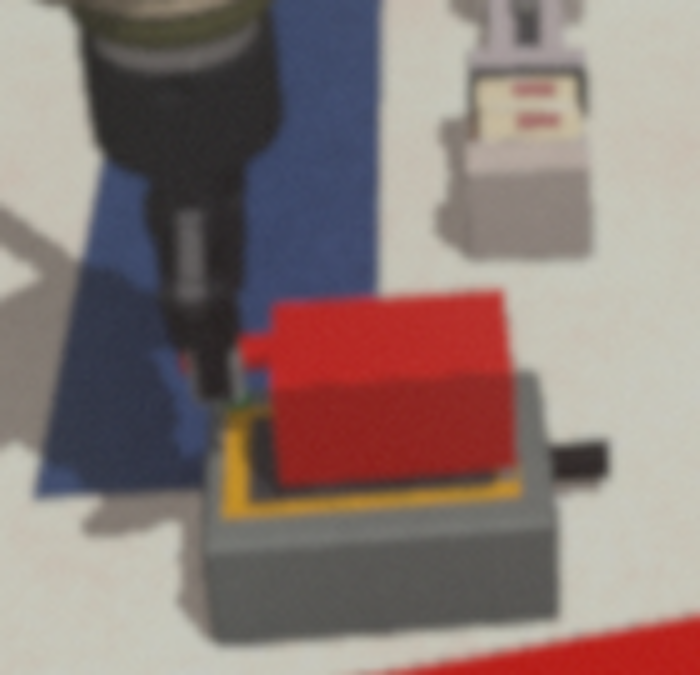

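```bash
cat > arc.py <<'E'
# arc.py step n : arc about hinge; prints tool slides (y,z)
import sys,json;from plan import *;from rig import observe
H=np.array([.5635,.066]);st=float(sys.argv[1]);n=int(sys.argv[2])
s=observe();p=s["position"];g=np.array([p[0],p[2]+.008])-H;R=np.hypot(*g);a=np.degrees(np.arctan2(g[1],g[0]))
print(round(s["time_s"],2),p.round(4),"R",R.round(4),"ang",a.round(1),"f",s["ft_force"].round(1),"w",round(s["grip_width"],4))
q=g.copy();out=[]
for k in range(1,n+1):
    b=np.radians(a-st*k);t=R*np.array([np.cos(b),np.sin(b)]);d=np.round(t-q,3);q=q+d;out.append([0,float(-d[0]),float(-d[1])])
print(json.dumps(out),(q+H).round(3))
E
python3 arc.py 5 10
```

```text
42.45 [ 0.4402 -0.2903  0.115 ] R 0.1358 ang 155.2 f [-2.7 -5.   3.6] w 0.0136
[[0, -0.005, -0.011], [0, -0.007, -0.01], [0, -0.007, -0.009], [0, -0.008, -0.009], [0, -0.009, -0.008], [0, -0.009, -0.007], [0, -0.01, -0.006], [0, -0.01, -0.006], [0, -0.011, -0.004], [0, -0.012, -0.004]] [0.528 0.197]
```

Emit:
jog_arm(
  dr=[
    [0,0,0],
    [0,0,0],
    [0,0,0],
    [0,0,0],
    [0,0,0],
    [0,0,0],
    [0,0,0],
    [0,0,0],
    [0,0,0],
    [0,0,0],
  ],
  slide=[
    [0,-0.005,-0.011],
    [0,-0.007,-0.01],
    [0,-0.007,-0.009],
    [0,-0.008,-0.009],
    [0,-0.009,-0.008],
    [0,-0.009,-0.007],
    [0,-0.01,-0.006],
    [0,-0.01,-0.006],
    [0,-0.011,-0.004],
    [0,-0.012,-0.004],
  ],
  gripper=[-1,-1,-1,-1,-1,-1,-1,-1,-1,-1],
)

```text
time_s: 43.45
position: [0.5279, -0.2858, 0.1879]
tool_rot: [[0.038, -0.999, -0.002], [-0.999, -0.038, -0.0], [0.0, 0.002, -1.0]]
ft_force: [-1.0, -2.0, -5.6]
grip_width: 0.0132
```

```bash
python3 - <<'E'
from h import *
s=get("side","20")
crop(s,170,170,310,325,4.5,"c20s")
E
python3 arc.py 5 10
```

```text
43.5 [ 0.5294 -0.2857  0.1883] R 0.1347 ang 104.6 f [-1.7 -2.7 -1. ] w 0.0133
[[0, -0.011, -0.002], [0, -0.012, -0.002], [0, -0.012, -0.0], [0, -0.012, 0.0], [0, -0.011, 0.002], [0, -0.012, 0.002], [0, -0.011, 0.004], [0, -0.011, 0.005], [0, -0.01, 0.005], [0, -0.01, 0.006]] [0.641 0.176]
```

View pics/c20s.png

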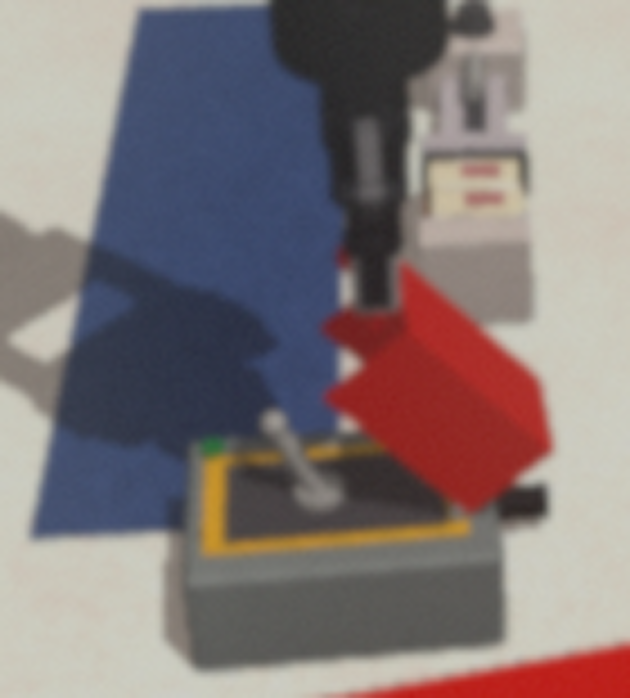

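Works. The guard is about half open and the toggle ball is visible at crop (272,420), leaning to -x. Continue.

Emit:
jog_arm(
  dr=[
    [0,0,0],
    [0,0,0],
    [0,0,0],
    [0,0,0],
    [0,0,0],
    [0,0,0],
    [0,0,0],
    [0,0,0],
    [0,0,0],
    [0,0,0],
  ],
  slide=[
    [0,-0.011,-0.002],
    [0,-0.012,-0.002],
    [0,-0.012,0],
    [0,-0.012,0.0],
    [0,-0.011,0.002],
    [0,-0.012,0.002],
    [0,-0.011,0.004],
    [0,-0.011,0.005],
    [0,-0.01,0.005],
    [0,-0.01,0.006],
  ],
  gripper=[-1,-1,-1,-1,-1,-1,-1,-1,-1,-1],
)

```text
time_s: 44.5
position: [0.6406, -0.2815, 0.168]
tool_rot: [[0.038, -0.999, -0.0], [-0.999, -0.038, -0.001], [0.001, 0.0, -1.0]]
ft_force: [-4.6, 2.7, -0.2]
grip_width: 0.0134
```

```bash
python3 - <<'E'
from h import *
s=get("side","21")
crop(s,170,170,310,325,4.5,"c21s")
E
python3 arc.py 5 2
```

```text
44.55 [ 0.6419 -0.2813  0.167 ] R 0.1343 ang 54.3 f [-0.3  3.1  1.4] w 0.013
[[0, -0.009, 0.007], [0, -0.009, 0.008]] [0.66 0.16]
```

View pics/c21s.png

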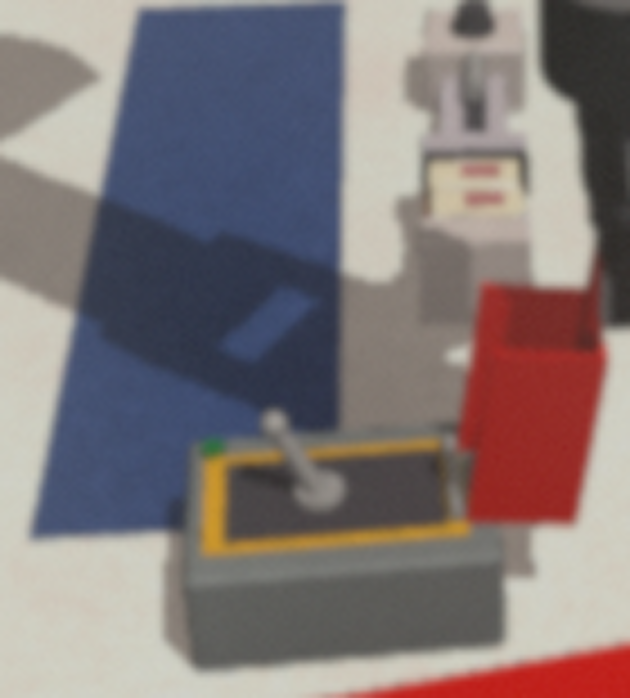

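Emit:
jog_arm(
  dr=[
    [0,0,0],
    [0,0,0],
    [0,0,0],
    [0,0,0],
    [0,0,0],
    [0,0,0],
    [0,0,0],
    [0,0,0],
    [0,0,0],
    [0,0,0],
  ],
  slide=[
    [0,0,0],
    [0,0,0],
    [0,0,0],
    [0,0,0],
    [0,0,-0.005],
    [0,0,-0.01],
    [0,0,-0.02],
    [0,0,-0.02],
    [0,0,-0.01],
    [0,0,0],
  ],
  gripper=[-0.8,-0.6,-0.4,-0.2,-0.2,-0.2,-0.2,-0.2,-0.2,-0.2],
)

```text
time_s: 45.55
position: [0.6403, -0.282, 0.2357]
tool_rot: [[0.038, -0.999, 0.004], [-0.999, -0.038, -0.004], [0.004, -0.004, -1.0]]
ft_force: [-0.8, -0.7, -0.1]
grip_width: 0.0342
```

```bash
python3 - <<'E'
from h import *
s=get("side","22");t=get("top","22")
crop(s,170,170,310,325,4.5,"c22s");crop(t,330,160,410,270,5,"c22t")
print(plane(s,(170+272.5/4.5-.5,170+420.5/4.5-.5),.105))
E
python3 go.py .445,-.2925,.20,-88,10 .445,-.2925,.102,-88,10
```

```text
[ 0.47366851 -0.28032251  0.105     ]
45.65 [ 0.6398 -0.2817  0.233 ] yaw -87.84 [-0.6  0.4 -0.4] 0.0344
dr [[0.0, 0.0, 0.0], [0.0, 0.0, 0.0], [0.0, 0.0, 0.0], [0.0, 0.0, 0.0], [0.0, 0.0, 0.0], [0.0, 0.0, 0.001], [0.0, 0.0, 0.0], [0.0, 0.0, 0.001], [0.0, -0.001, 0.0], [0.0, 0.0, 0.001]]
sl [[0.0, 0.02, 0.003], [0.0, 0.019, 0.003], [0.0, 0.02, 0.003], [0.0, 0.019, 0.003], [0.001, 0.02, 0.004], [0.0, 0.019, 0.003], [0.001, 0.02, 0.004], [0.0, 0.019, 0.003], [0.001, 0.02, 0.004], [0.001, 0.019, 0.003]]
dr [[0.0, 0.0, 0.0], [0.0, 0.0, 0.0], [0.0, 0.0, 0.0], [0.0, 0.0, 0.0], [0.0, 0.0, 0.0], [0.0, 0.0, 0.0], [0.0, 0.0, 0.0], [0.0, 0.0, 0.0], [0.0, 0.0, 0.0], [0.0, 0.0, 0.0]]
sl [[0.0, 0.0, 0.01], [0.0, 0.0, 0.01], [0.0, 0.0, 0.01], [0.0, 0.0, 0.01], [0.0, 0.0, 0.01], [0.0, 0.0, 0.01], [0.0, 0.0, 0.01], [0.0, 0.0, 0.009], [0.0, 0.0, 0.01], [-0.001, 0.0, 0.009]]
end [ 0.4451 -0.292   0.102 ]
```

View pics/c22s.png

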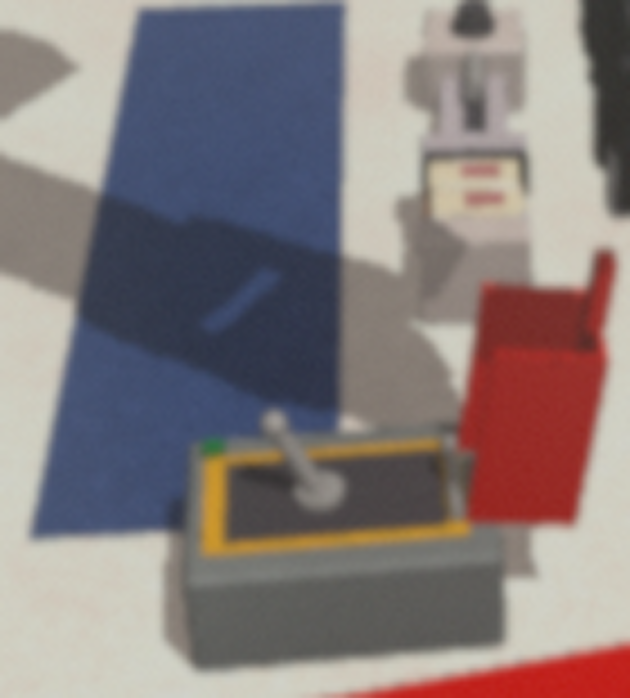

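View pics/c22t.png

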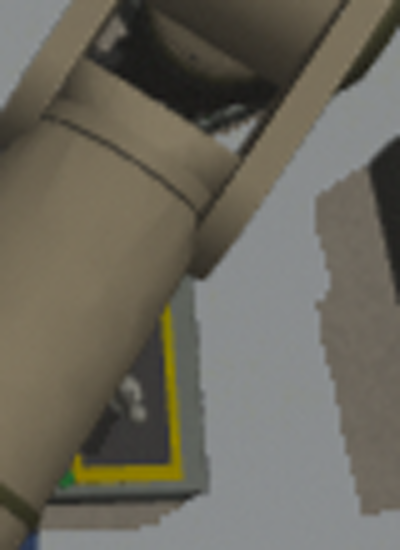

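Emit:
jog_arm(
  dr=[
    [0,0,0],
    [0,0,0],
    [0,0,0],
    [0,0,0],
    [0,0,0],
    [0,0,0],
    [0,0,0],
    [0,0,0],
    [0,0,0],
    [0,0,0],
  ],
  slide=[
    [0.0,0.02,0.003],
    [0.0,0.02,0.003],
    [0.0,0.02,0.003],
    [0.0,0.02,0.003],
    [0,0.02,0.004],
    [0.0,0.02,0.003],
    [0,0.02,0.004],
    [0.0,0.02,0.003],
    [0,0.02,0.004],
    [0,0.019,0.003],
  ],
  gripper=[-0.4,-0.6,-0.8,-1,-1,-1,-1,-1,-1,-1],
)

```text
time_s: 46.65
position: [0.4399, -0.2889, 0.1993]
tool_rot: [[0.038, -0.999, -0.001], [-0.999, -0.038, -0.0], [0.0, 0.001, -1.0]]
ft_force: [0.2, -0.9, 0.5]
grip_width: -0.0
```

```bash
python3 - <<'E'
from h import *
s=get("side","23");t=get("top","23")
crop(s,170,170,310,325,4.5,"c23s");crop(t,330,160,410,270,5,"c23t")
E
python3 go.py .443,-.2895,.099,-88,10
```

```text
46.75 [ 0.4393 -0.2889  0.1994] yaw -87.92 [ 0.7 -0.3 -0.5] -0.0002
dr [[0.0, 0.0, 0.0], [0.0, 0.0, 0.0], [0.0, 0.0, 0.0], [0.0, 0.0, 0.0], [0.0, 0.0, 0.0], [0.0, 0.0, 0.0], [0.0, 0.0, 0.0], [0.001, 0.0, 0.0], [0.0, 0.0, 0.001], [0.001, 0.0, 0.0]]
sl [[0.0, 0.0, 0.01], [0.0, 0.0, 0.01], [0.0, 0.0, 0.01], [0.0, -0.001, 0.01], [0.0, 0.0, 0.01], [0.0, -0.001, 0.01], [0.0, 0.0, 0.01], [0.0, -0.001, 0.01], [0.0, 0.0, 0.01], [0.001, -0.001, 0.01]]
end [ 0.4431 -0.2898  0.0994]
```

View pics/c23s.png

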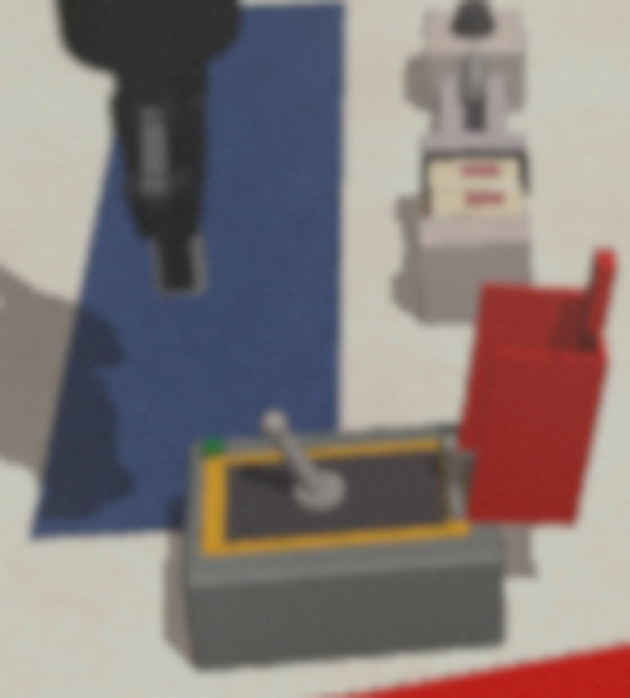

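View pics/c23t.png

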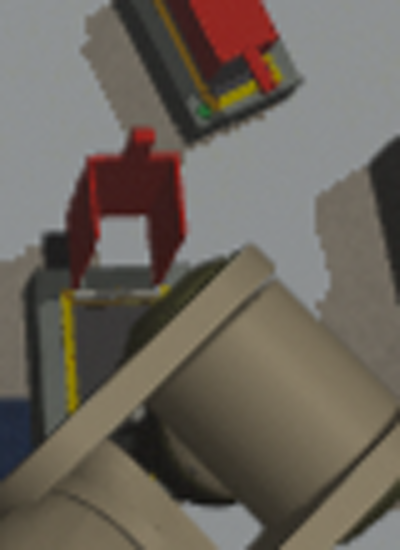

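Emit:
jog_arm(
  dr=[
    [0,0,0],
    [0,0,0],
    [0,0,0],
    [0,0,0],
    [0,0,0],
    [0,0,0],
    [0,0,0],
    [0,0,0],
    [0,0,0],
    [0,0,0],
  ],
  slide=[
    [0,0,0.012],
    [0,0,0.012],
    [0,0,0.012],
    [0,0,0.012],
    [0,0,0.012],
    [0,0,0.012],
    [0,0,0.012],
    [0,0,0.01],
    [0,0,0.005],
    [0,0,0],
  ],
  gripper=[-1,-1,-1,-1,-1,-1,-1,-1,-1,-1],
)

```text
time_s: 47.75
position: [0.4412, -0.2893, 0.1008]
tool_rot: [[0.038, -0.999, -0.0], [-0.999, -0.038, -0.001], [0.001, 0.0, -1.0]]
ft_force: [0.4, 0.6, 0.7]
grip_width: -0.0002
```

```bash
python3 - <<'E'
from h import *
s=get("side","24")
crop(s,170,190,310,325,5,"c24s")
E
python3 go.py
```

```text
47.8 [ 0.4414 -0.2895  0.1014] yaw -87.83 [ 0.5 -0.2  0.9] 0.0002
```

View pics/c24s.png

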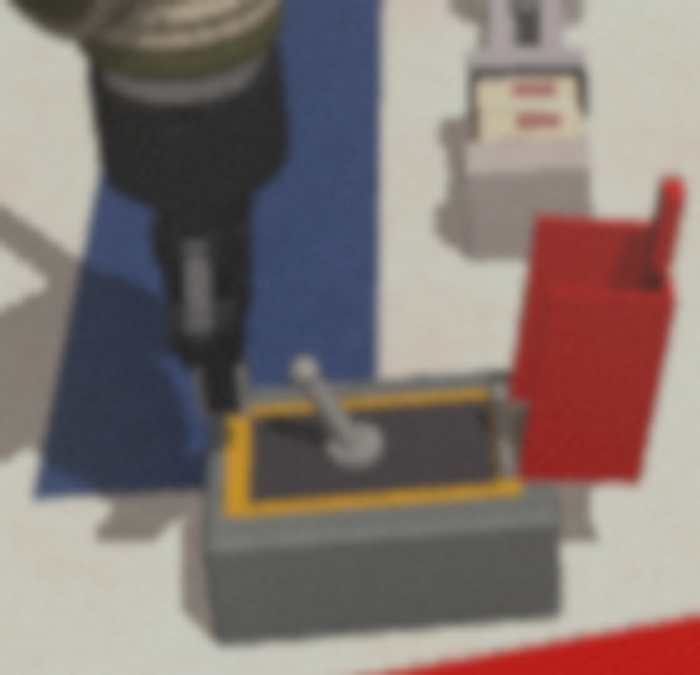

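Emit:
jog_arm(
  dr=[
    [0,0,0],
    [0,0,0],
    [0,0,0],
    [0,0,0],
    [0,0,0],
    [0,0,0],
    [0,0,0],
    [0,0,0],
    [0,0,0],
    [0,0,0],
  ],
  slide=[
    [0,-0.005,0.002],
    [0,-0.005,0],
    [0,-0.005,0],
    [0,-0.005,0],
    [0,-0.005,0],
    [0,-0.005,0],
    [0,-0.005,0],
    [0,-0.005,0],
    [0,-0.005,0],
    [0,-0.005,0],
  ],
  gripper=[-1,-1,-1,-1,-1,-1,-1,-1,-1,-1],
)

```text
time_s: 48.8
position: [0.4914, -0.2875, 0.0993]
tool_rot: [[0.038, -0.999, 0.0], [-0.999, -0.038, -0.001], [0.001, -0.0, -1.0]]
ft_force: [-2.4, -0.1, -0.1]
grip_width: 0.0002
```

```bash
python3 - <<'E'
from h import *
s=get("side","25")
crop(s,170,190,310,325,5,"c25s")
E
python3 go.py
```

```text
48.85 [ 0.492  -0.2875  0.0993] yaw -87.82 [-1.6 -0.5 -1.1] 0.0002
```

View pics/c25s.png

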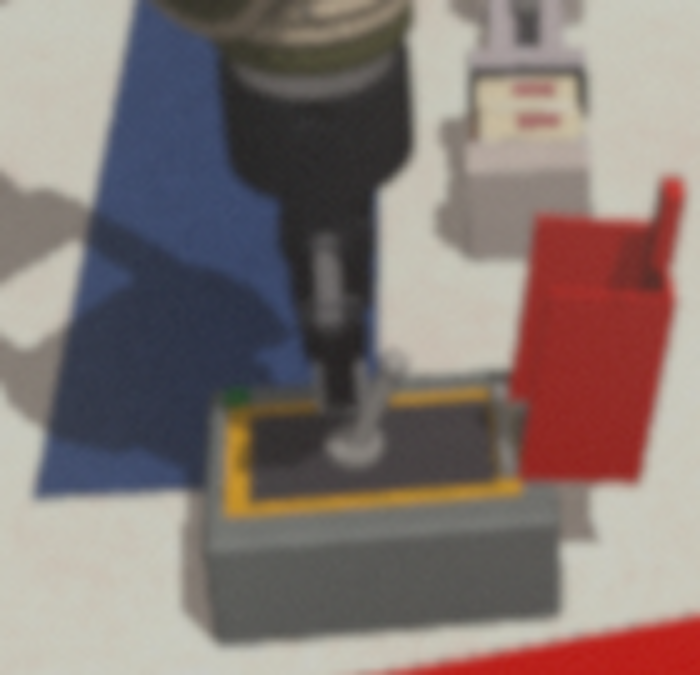

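Emit:
jog_arm(
  dr=[
    [0,0,0],
    [0,0,0],
    [0,0,0],
    [0,0,0],
    [0,0,0],
    [0,0,0],
    [0,0,0],
    [0,0,0],
    [0,0,0],
    [0,0,0],
  ],
  slide=[
    [0,-0.002,0],
    [0,-0.002,0],
    [0,-0.002,0],
    [0,-0.002,0],
    [0,0,0],
    [0,0,0],
    [0,0,0],
    [0,0,0],
    [0,0,0],
    [0,0,0],
  ],
  gripper=[-1,-1,-1,-1,-1,-1,-1,-1,-1,-1],
)

```text
time_s: 49.85
position: [0.4975, -0.2871, 0.0991]
tool_rot: [[0.038, -0.999, -0.004], [-0.999, -0.038, -0.0], [0.0, 0.004, -1.0]]
ft_force: [-9.4, -1.1, 2.3]
grip_width: 0.0001
```

```bash
python3 - <<'E'
from h import *
s=get("side","26")
crop(s,170,190,310,325,5,"c26s")
E
python3 go.py
```

```text
49.9 [ 0.4975 -0.2871  0.0991] yaw -87.84 [-8.1 -0.9  0.5] 0.0001
```

View pics/c26s.png

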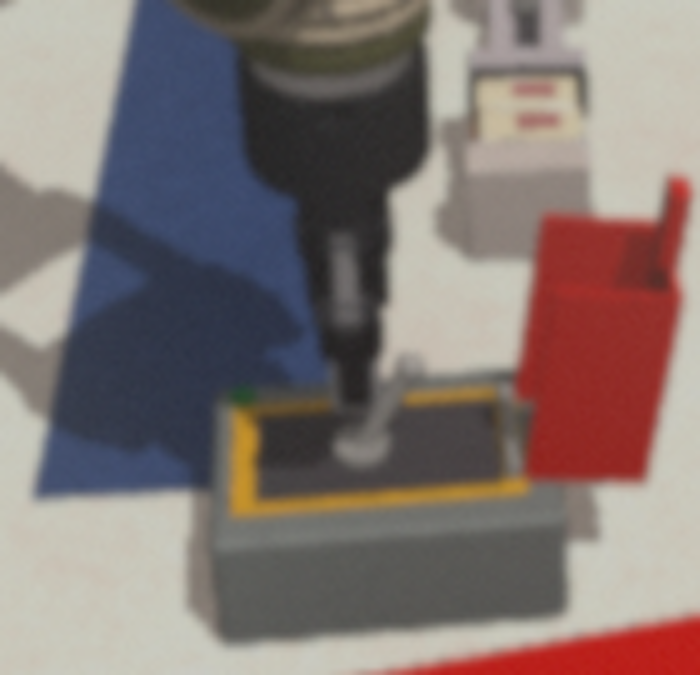

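Emit:
jog_arm(
  dr=[
    [0,0,0],
    [0,0,0],
    [0,0,0],
    [0,0,0],
    [0,0,0],
    [0,0,0],
    [0,0,0],
    [0,0,0],
    [0,0,0],
    [0,0,0],
  ],
  slide=[
    [0,0.005,0],
    [0,0.01,0],
    [0,0.005,-0.01],
    [0,0,-0.02],
    [0,0,-0.03],
    [0,0,-0.03],
    [0,0,-0.03],
    [0,0,-0.015],
    [0,0,0],
    [0,0,0],
  ],
  gripper=[-1,-1,-1,-1,-1,-1,-0.6,-0.4,-0.2,-0.2],
)

```text
time_s: 50.9
position: [0.4788, -0.2877, 0.2343]
tool_rot: [[0.038, -0.999, 0.001], [-0.999, -0.038, -0.002], [0.002, -0.001, -1.0]]
ft_force: [0.2, 0.2, -1.1]
grip_width: 0.0342
```

```bash
python3 - <<'E'
from h import *
s=get("side","27");t=get("top","27")
crop(s,170,170,310,325,4.5,"c27s");crop(t,310,160,410,270,5,"c27t")
E
python3 go.py .644,-.2815,.235,-88,10
```

```text
51.0 [ 0.4787 -0.2876  0.2334] yaw -87.84 [ 0.2 -0.6  0.4] 0.0343
dr [[0.0, 0.0, 0.0], [0.0, 0.0, 0.0], [0.0, 0.0, 0.0], [0.0, 0.0, 0.0], [0.0, 0.0, 0.0], [0.0, 0.0, 0.001], [0.0, 0.0, 0.0], [0.0, 0.0, 0.001], [0.0, 0.0, 0.0], [0.001, 0.0, 0.001]]
sl [[0.0, -0.017, 0.0], [0.0, -0.016, 0.0], [0.0, -0.017, 0.0], [0.0, -0.016, 0.0], [0.0, -0.017, 0.0], [0.0, -0.016, 0.0], [0.0, -0.017, 0.0], [0.0, -0.016, -0.001], [0.0, -0.017, 0.0], [0.0, -0.016, -0.001]]
end [ 0.6435 -0.2815  0.2353]
```

View pics/c27s.png

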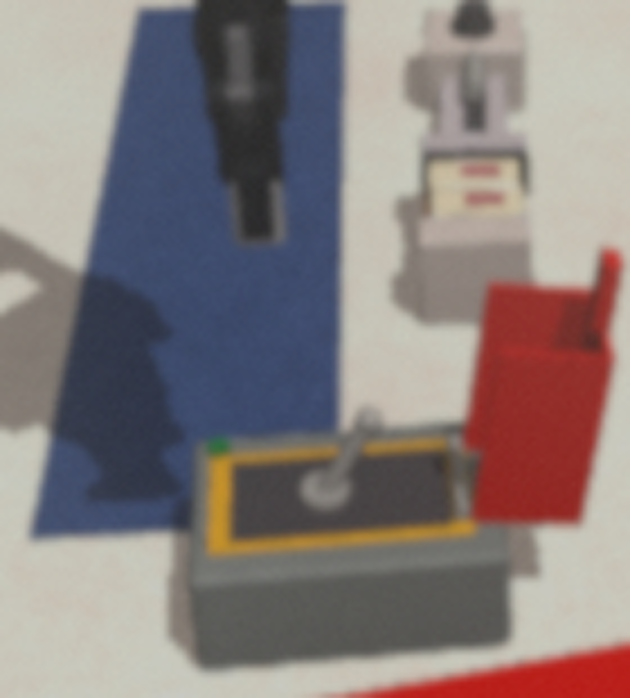

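View pics/c27t.png

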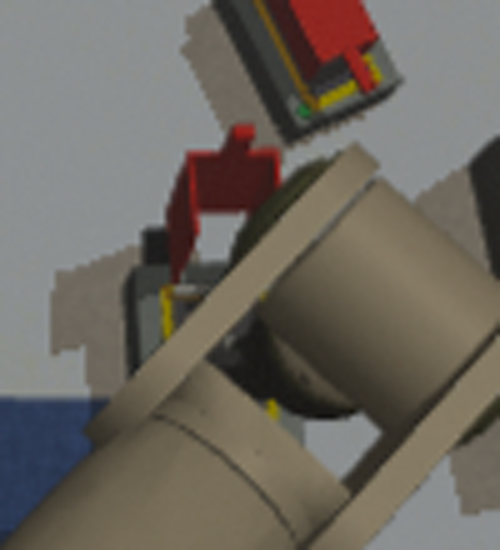

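Emit:
jog_arm(
  dr=[
    [0,0,0],
    [0,0,0],
    [0,0,0],
    [0,0,0],
    [0,0,0],
    [0,0,0],
    [0,0,0],
    [0,0,0],
    [0,0,0],
    [0,0,0],
  ],
  slide=[
    [0.0,-0.016,0.0],
    [0.0,-0.017,0.0],
    [0.0,-0.017,0.0],
    [0.0,-0.017,0.0],
    [0.0,-0.017,0.0],
    [0.0,-0.017,0.0],
    [0.0,-0.017,0.0],
    [0.0,-0.017,0],
    [0.0,-0.017,0.0],
    [0.0,-0.014,0],
  ],
  gripper=[-0.2,-0.2,-0.2,-0.2,-0.2,-0.2,-0.2,-0.2,-0.2,-0.2],
)

```text
time_s: 52.0
position: [0.6456, -0.2814, 0.2329]
tool_rot: [[0.038, -0.999, -0.001], [-0.999, -0.038, -0.0], [0.0, 0.001, -1.0]]
ft_force: [0.5, -0.5, 0.4]
grip_width: 0.0342
```

Emit:
jog_arm(
  dr=[
    [0,0,0],
    [0,0,0],
    [0,0,0],
    [0,0,0],
    [0,0,0],
    [0,0,0],
    [0,0,0],
    [0,0,0],
    [0,0,0],
    [0,0,0],
  ],
  slide=[
    [0,0,0.01],
    [0,0,0.015],
    [0,0,0.015],
    [0,0,0.015],
    [0,0,0.01],
    [0,0,0],
    [0,0,0],
    [0,0,0],
    [0,0,0],
    [0,0,0],
  ],
  gripper=[-0.2,-0.2,-0.2,-0.2,-0.2,-0.2,-0.2,-0.2,-0.2,-0.2],
)

```text
time_s: 53.0
position: [0.6451, -0.2817, 0.1701]
tool_rot: [[0.038, -0.999, 0.001], [-0.999, -0.038, -0.002], [0.002, -0.001, -1.0]]
ft_force: [-0.2, 0.5, 0.2]
grip_width: 0.0342
```

```bash
python3 - <<'E'
from h import *
s=get("side","28")
crop(s,190,150,330,305,4.5,"c28s")
E
python3 go.py
```

```text
53.05 [ 0.6451 -0.2817  0.1699] yaw -87.83 [-0.2  0.2  0.3] 0.0345
```

View pics/c28s.png

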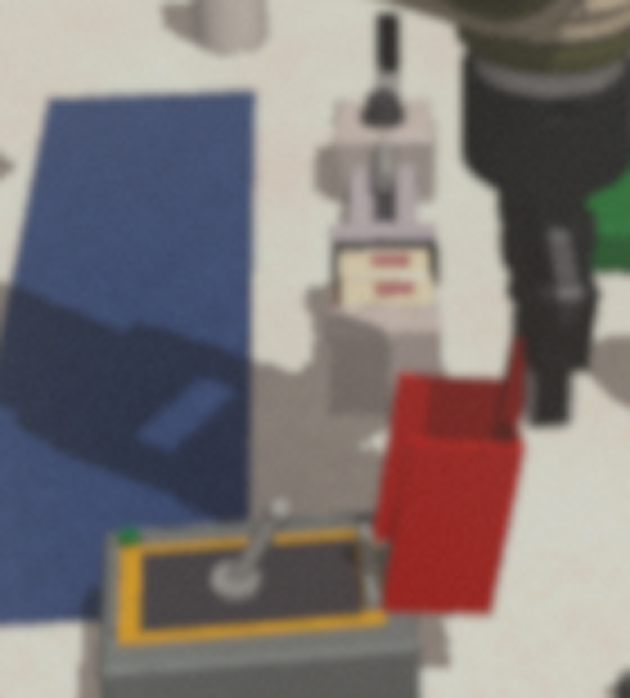

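```bash
python3 - <<'E'
from h import *
s=load("side","27")
def py(uv,y):
    o,v=ray(s,uv);return o+v*(y-o[1])/v[1]
g=lambda x,y:(170+(x+.5)/4.5-.5,170+(y+.5)/4.5-.5)
for p in((611,250),(600,345),(602,300)):print(py(g(*p),-.284).round(4))
# bracket/hinge box check
for p in((190,578),(505,555)):print(plane(s,g(*p),.06).round(4))
E
```

```text
[ 0.6338 -0.284   0.1963]
[ 0.6294 -0.284   0.1429]
[ 0.63   -0.284   0.1687]
[ 0.4347 -0.3371  0.06  ]
[ 0.5808 -0.3329  0.06  ]
```

Emit:
jog_arm(
  dr=[
    [0,0,0],
    [0,0,0],
    [0,0,0],
    [0,0,0],
    [0,0,0],
    [0,0,0],
    [0,0,0],
    [0,0,0],
    [0,0,0],
    [0,0,0],
  ],
  slide=[
    [0,0.006,0],
    [0,0.006,0],
    [0,0,0],
    [0,0,0],
    [0,0,0],
    [0,0,0],
    [0,0,0],
    [0,0,0],
    [0,0,0],
    [0,0,0],
  ],
  gripper=[-0.2,-0.2,-0.2,-0.4,-0.6,-0.8,-1,-1,-1,-1],
)

```text
time_s: 54.05
position: [0.6332, -0.282, 0.1696]
tool_rot: [[0.038, -0.999, 0.001], [-0.999, -0.038, -0.001], [0.002, -0.001, -1.0]]
ft_force: [0.8, 0.6, 2.0]
grip_width: 0.0138
```

```bash
sed -i 's/\.5635,/.566,/' arc.py; python3 - <<'E'
from h import *
s=get("side","29")
crop(s,190,150,330,305,4.5,"c29s")
E
python3 arc.py -5 10
```

```text
54.1 [ 0.6332 -0.282   0.1696] R 0.1303 ang 59.0 f [1.5 3.1 2. ] w 0.0136
[[0, 0.01, -0.005], [0, 0.01, -0.005], [0, 0.011, -0.004], [0, 0.011, -0.002], [0, 0.011, -0.002], [0, 0.012, -0.001], [0, 0.011, 0.001], [0, 0.011, 0.001], [0, 0.012, 0.002], [0, 0.011, 0.003]] [0.523 0.19 ]
```

View pics/c29s.png

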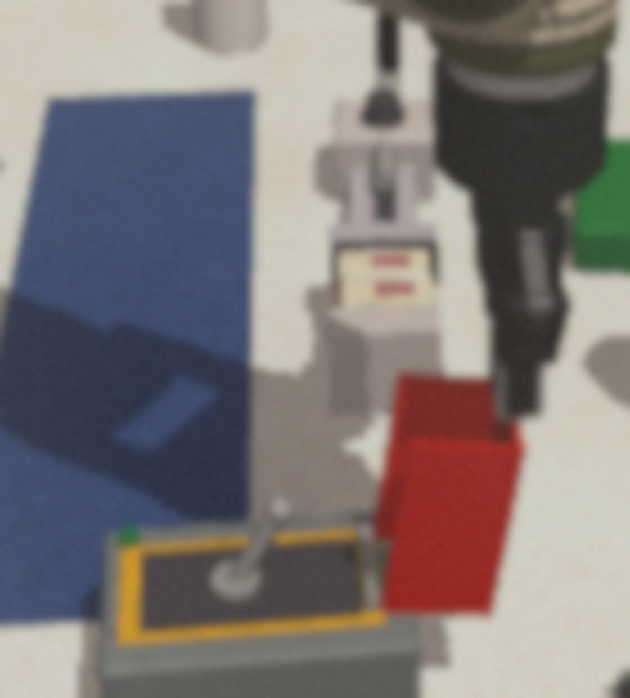

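Gripped centrally. Reverse the arc.

Emit:
jog_arm(
  dr=[
    [0,0,0],
    [0,0,0],
    [0,0,0],
    [0,0,0],
    [0,0,0],
    [0,0,0],
    [0,0,0],
    [0,0,0],
    [0,0,0],
    [0,0,0],
  ],
  slide=[
    [0,0.01,-0.005],
    [0,0.01,-0.005],
    [0,0.011,-0.004],
    [0,0.011,-0.002],
    [0,0.011,-0.002],
    [0,0.012,-0.001],
    [0,0.011,0.001],
    [0,0.011,0.001],
    [0,0.012,0.002],
    [0,0.011,0.003],
  ],
  gripper=[-1,-1,-1,-1,-1,-1,-1,-1,-1,-1],
)

```text
time_s: 55.1
position: [0.522, -0.2864, 0.1823]
tool_rot: [[0.038, -0.999, 0.001], [-0.999, -0.038, -0.002], [0.003, -0.001, -1.0]]
ft_force: [1.6, 1.8, 2.1]
grip_width: 0.0137
```

```bash
python3 - <<'E'
from h import *
s=get("side","30")
crop(s,170,170,310,325,4.5,"c30s")
E
python3 arc.py -4.5 10
```

```text
55.15 [ 0.5206 -0.2864  0.1819] R 0.1319 ang 110.1 f [0.7 0.8 7.2] w 0.0138
[[0, 0.01, 0.004], [0, 0.009, 0.005], [0, 0.009, 0.005], [0, 0.008, 0.006], [0, 0.008, 0.007], [0, 0.007, 0.007], [0, 0.007, 0.008], [0, 0.006, 0.008], [0, 0.006, 0.009], [0, 0.004, 0.009]] [0.447 0.122]
```

View pics/c30s.png

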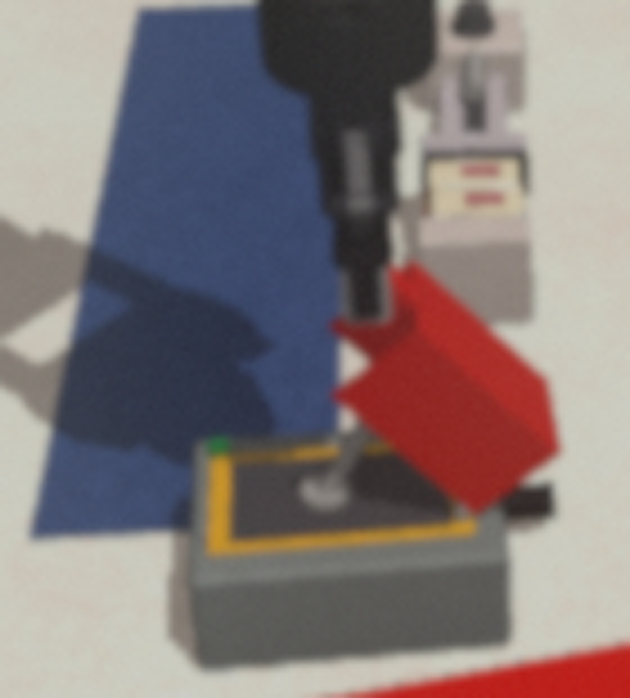

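Emit:
jog_arm(
  dr=[
    [0,0,0],
    [0,0,0],
    [0,0,0],
    [0,0,0],
    [0,0,0],
    [0,0,0],
    [0,0,0],
    [0,0,0],
    [0,0,0],
    [0,0,0],
  ],
  slide=[
    [0,0.01,0.004],
    [0,0.009,0.005],
    [0,0.009,0.005],
    [0,0.008,0.006],
    [0,0.008,0.007],
    [0,0.007,0.007],
    [0,0.007,0.008],
    [0,0.006,0.008],
    [0,0.006,0.008],
    [0,0.004,0.008],
  ],
  gripper=[-1,-1,-1,-1,-1,-1,-1,-1,-1,-1],
)

```text
time_s: 56.15
position: [0.4476, -0.2893, 0.1154]
tool_rot: [[0.038, -0.999, -0.002], [-0.999, -0.038, -0.002], [0.002, 0.002, -1.0]]
ft_force: [-5.2, 0.2, 5.5]
grip_width: 0.0138
```

```bash
python3 - <<'E'
from h import *
s=get("side","31")
crop(s,170,170,310,325,4.5,"c31s")
E
python3 go.py
```

```text
56.2 [ 0.447  -0.2892  0.1142] yaw -87.85 [-6.2 -2.6  2.9] 0.0135
```

View pics/c31s.png

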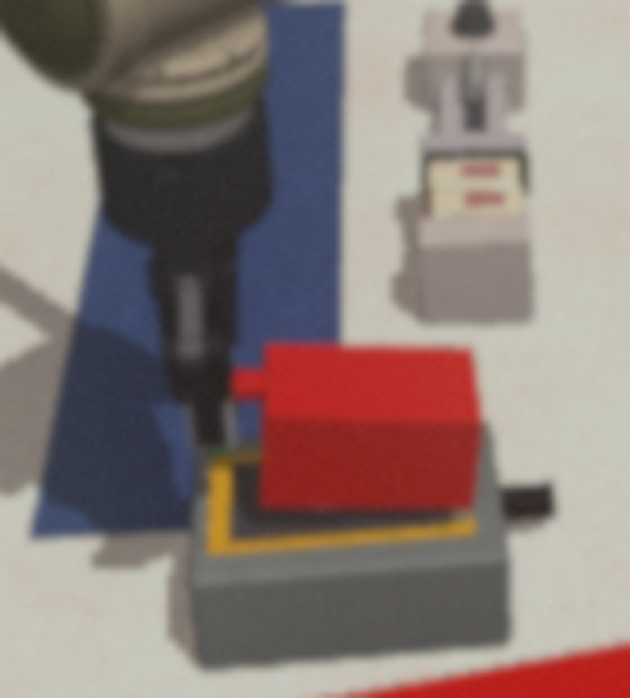

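Emit:
jog_arm(
  dr=[
    [0,0,0],
    [0,0,0],
    [0,0,0],
    [0,0,0],
    [0,0,0],
    [0,0,0],
    [0,0,0],
    [0,0,0],
    [0,0,0],
    [0,0,0],
  ],
  slide=[
    [0,0.001,0.003],
    [0,0,0.003],
    [0,0,0],
    [0,0,0],
    [0,0,0],
    [0,0,-0.01],
    [0,0,-0.02],
    [0,0,-0.02],
    [0,0,0],
    [0,0,0],
  ],
  gripper=[-1,-1,-0.7,-0.4,-0.2,-0.2,-0.2,-0.2,-1,-1],
)

```text
time_s: 57.2
position: [0.4481, -0.2891, 0.1596]
tool_rot: [[0.038, -0.999, 0.001], [-0.999, -0.038, -0.002], [0.002, -0.001, -1.0]]
ft_force: [0.4, 0.4, -0.6]
grip_width: 0.0059
```

```bash
python3 - <<'E'
from h import *
s=get("side","32")
crop(s,170,170,310,325,4.5,"c32s")
E
python3 go.py
```

```text
57.25 [ 0.4479 -0.2889  0.159 ] yaw -87.83 [-0.2  0.5 -0.5] 0.0004
```

View pics/c32s.png

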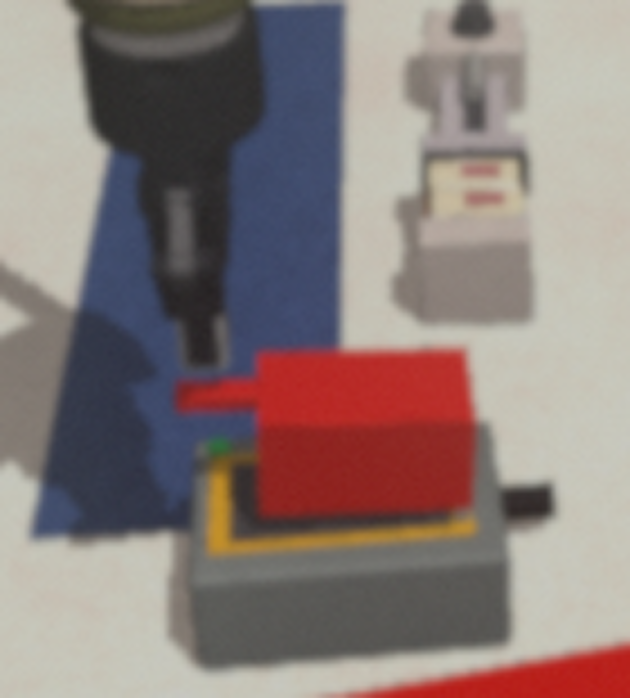

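Emit:
jog_arm(
  dr=[
    [0,0,0],
    [0,0,0],
    [0,0,0],
    [0,0,0],
    [0,0,0],
    [0,0,0],
    [0,0,0],
    [0,0,0],
    [0,0,0],
    [0,0,0],
  ],
  slide=[
    [0,0,0.007],
    [0,0,0.007],
    [0,0,0.004],
    [0,0,0.002],
    [0,0,0.001],
    [0,0,0.001],
    [0,0,0.001],
    [0,0,0.001],
    [0,0,0],
    [0,0,0],
  ],
  gripper=[-1,-1,-1,-1,-1,-1,-1,-1,-1,-1],
)

```text
time_s: 58.25
position: [0.4482, -0.2893, 0.1359]
tool_rot: [[0.038, -0.999, 0.001], [-0.999, -0.038, -0.002], [0.002, -0.001, -1.0]]
ft_force: [-1.6, -0.3, 5.2]
grip_width: 0.0001
```

Emit:
jog_arm(
  dr=[
    [0,0,0],
    [0,0,0],
    [0,0,0],
    [0,0,0],
    [0,0,0],
    [0,0,0],
    [0,0,0],
    [0,0,0],
    [0,0,0],
    [0,0,0],
  ],
  slide=[
    [0,0,0.001],
    [0,0,0.001],
    [0,0,0],
    [0,0,0],
    [0,0,0],
    [0,0,0],
    [0,0,0],
    [0,0,0],
    [0,0,0],
    [0,0,0],
  ],
  gripper=[-1,-1,-1,-1,-1,-1,-1,-1,-1,-1],
)

```text
time_s: 59.25
position: [0.4481, -0.2894, 0.1355]
tool_rot: [[0.038, -0.999, 0.002], [-0.999, -0.038, -0.004], [0.004, -0.001, -1.0]]
ft_force: [-6.9, 4.3, 19.0]
grip_width: 0.0001
```

Emit:
jog_arm(
  dr=[
    [0,0,0],
    [0,0,0],
    [0,0,0],
    [0,0,0],
    [0,0,0],
    [0,0,0],
    [0,0,0],
    [0,0,0],
    [0,0,0],
    [0,0,0],
  ],
  slide=[
    [0,0,-0.01],
    [0,0,-0.02],
    [0,0,-0.03],
    [0,0.02,-0.03],
    [0,0.03,-0.03],
    [0,0.03,-0.03],
    [0,0.03,0],
    [0,0.02,0],
    [0,0,0],
    [0,0,0],
  ],
  gripper=[-1,-1,-1,-1,-1,-1,-1,-1,-1,-1],
)

```text
time_s: 60.25
position: [0.3184, -0.294, 0.2835]
tool_rot: [[0.037, -0.999, 0.001], [-0.999, -0.037, -0.002], [0.002, -0.001, -1.0]]
ft_force: [0.2, 0.4, -0.1]
grip_width: -0.0001
```

```bash
python3 - <<'E'
from h import *
s=get("side","33");t=get("top","33")
crop(s,190,130,310,325,3,"c33s");crop(t,170,150,410,290,3.2,"c33t")
S=lambda x,y:(190+(x+.5)/3-.5,130+(y+.5)/3-.5)
E
python3 go.py
```

```text
60.35 [ 0.3189 -0.2939  0.2832] yaw -87.8 [ 0.2 -0.6  0.2] -0.0
```

View pics/c33s.png

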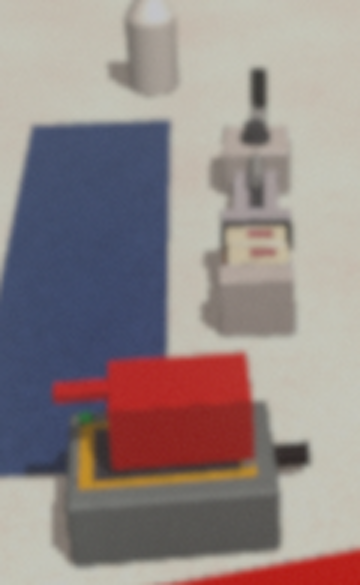

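View pics/c33t.png

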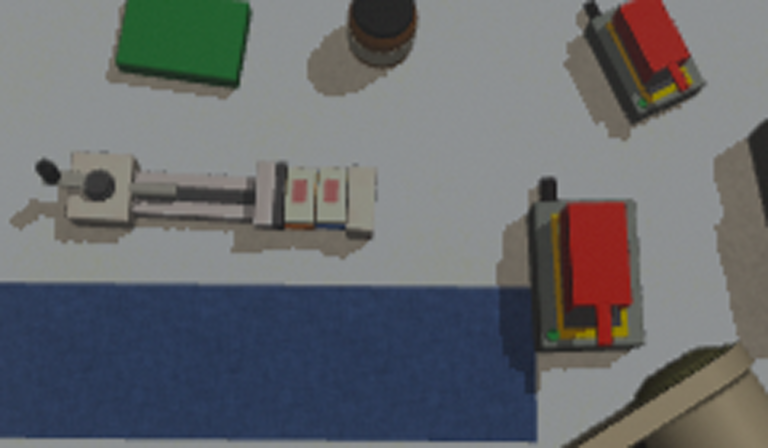

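```bash
python3 - <<'E'
from rig import env
env.close_job()
E
```

```text
the job is handed in; nothing more can be done
```

I loaded and clamped the two blocks on the bench, blue (block1) and orange (block3), then flipped the isolator toggle and shut its guard. I handed the job in at about 60 s; no verdict is reported.

**Clamp**
- Both blocks stand base down on the rail and look square across it in the pictures. By my measurements they sit within about 2 mm of the rail's centre line.
- I turned the crank about four turns clockwise, up to about 20 N at the handle, past the 8–10 N advised.
- When I let go, the handle came back about 23° (0.4 rad). I pushed it again to about 15 N and backed off slowly, and it returned to the same place, so I took this as give in the stop.
- The sprung jaw face looks about fully compressed. I take the row as tight, but no crank angle is given, so I could not read it directly.

**Isolator** (the middle-sized of the three)
- It had moved a little by the time I finished cranking, so I measured it again before reaching for it.
- I estimate the guard opened to about 1.7 rad, less than the 1.76 rad I planned because the tab slid in the fingers.
- I pushed the toggle fully over to its stop. The ball now leans to the hinge side about as far as it leaned the other way before. The last push shoved the box about 2.5 mm.
- I then pressed the guard shut from above. The fingertip stopped at 0.125 m, the height of the shut tab, with up to 19 N on it.

In the last pictures the row and jaw were in place, the guard was shut, the arm was clear, and the slide box, jar and bottle showed no sign of having been moved.

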